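# Set out the watch-case polishing kit

## Robot

A 6-joint arm with a two-finger parallel gripper is mounted at the origin on the work surface; the furniture and walls round the work are solid. World frame = base frame: x ahead of the robot, y to its left, z up, the work surface at z = 0. Lengths are in m, angles in rad, forces in N, time in s.
With the tool pointing down it reaches from about 0.325 to 0.9 m from the base axis. Payload 3.5 kg.
Tool frame: the origin (TCP) lies on the front face of the gripper's body, between the roots of the fingers; the fingertips stand 73 mm ahead of it and the grasp point (between the pads) lies 54 mm ahead of it; z points along the fingers, y is the line along which they close (so a half turn about z gives the same grasp; the last joint's range is limited). The gripper opens to 85 mm and grips with 20 to 120 N. Pads are 22 mm wide; open, the fingers measure 114 mm over their backs; the gripper's body (76 mm by 85 mm) begins 54 mm behind the grasp point. The pads swing forward as they close: fully open they stand 13 mm farther back than shut.
Start: joints at [1.246, 0.276, -0.026, 1.268, 0, 1.467], TCP at [0.137, 0.61, 0.304] pointing down, gripper open.
Joint ranges: [-3.12, 3.12], [-0.85, 1.88], [-1.08, 1.24], [-1.95, 2.15], [-1.57, 1.53], [-3.14, 3.14]. Speed limits (rad/s): [2.57, 2.57, 3.14, 3.14, 3.14, 3.14].

## Interface

Orientations are given as a 3x3 rotation matrix whose columns are the frame's x, y, z axes.
In Python, from workcell import ctrl gives the robot as it stands. The module is installed in compiled form; this text tells all that it offers.
- The arm moves only by the tool step_arm, never from a script. Its argument "increments" is a list of rows, each an object of numbers: "x", "y", "z": the shift along the world's x, y, z in mm; "turn": the turn about the world's z in degrees; "hand": the finger opening in mm, from 0 to 85.4. A call has 1 to 8 rows; each row is the pose to reach, as a shift and turn from the pose commanded when the call began; what a row does not reach only later rows make up. A row lasts 1/12 s, in which the tool goes at most 41.7 mm and 7.16 degrees, less where a joint would pass 70% of its speed; a pose out of reach is approached as far as the arm can. A call with a gripper value outside its range is refused whole. The fingers move at their own pace and stop on an object; the grip force is fixed at half the most. Time passes only in rows, so rows that repeat a pose let the fingers close. It gives the time, the measured TCP pose, the force, the opening and the grip force at its end, in the units of the state.
- ctrl.sense(): the state, without advancing time (a new reading comes with each control period).
- ctrl.get_image(name): name is "scene" or "side" or "wrist"; returns the picture (400x640x3 uint8, red, green, blue); there is no depth.
- ctrl.calibration(name): a dict with "fx", "fy", "cx", "cy" (pixels), "view" (4x4, takes a point from world to camera coordinates). Camera axes: x right, y down, z forward; pixel columns grow to the right and rows downward; lengths in m; the calibration is good to about 2 mm. The wrist camera is an equidistant fisheye: a pixel r from the principal point sees the ray r / f radians off the axis. A picture is of the moment at which its call begins: read the wrist's pose just before it. calibration takes no time and is no camera call; for the wrist camera it gives the pose at the moment of the call.
- ctrl.hand_in(): hands the job in; it is judged then, once.
Trained networks look in the newest picture that a camera, given by its name, has taken for a name from the list of things; names that differ only in an ending like _2 or _b are one class to them, and where a whole thing is asked for, a point or a joint stands for the part that bears it (a point fixed in the world has none). Each returns a list of dicts, best first, with "confidence" (0 to 1); they miss things now and then, are a little off and sometimes report something else, mostly with a low value. They report only what shows in the picture. A call takes as long as a camera call. They do not tell look-alikes from the thing itself.
- ctrl.boxes_of(camera, target): "rect" ([left, top, right, bottom] in pixels, round what is visible of it).
The state is a dict: "clock": time; "qpos": joint angles; "qd": joint speeds; "joint_torque": joint torques, N m; "eef_pos": TCP position; "tool_rot": TCP orientation; "ft_force": force on the tool from outside, world axes, zero at the start; "wrist_torque": the same for the moment, N m; "finger_gap": finger opening in m; "gripper_force": force on a finger pad.
Only numpy, scipy, OpenCV 4.12 (cv2) and the standard library are available. Lean on these libraries where they do the work, as an engineer would, in place of code of your own. Each camera call takes 0.05 s, during which the arm holds its last target. There are 200 camera calls.

## Task

Set out the polishing kit for the next watch case from the five things that lie in a row nearest the robot. On the pale three-well board stand the powder jar in the middle of the left-hand well (left and right as the robot sees them), the foil-wrapped lump in the middle of the right-hand well and the paste tin in the well between them, then lay the watch case flat on the centre of the tin's lid; lay the compound bar lengthways, flat in the groove of the small brown wooden rest. Everything stays the right way up as it is, and the felt cone, the grey wheel and the spanner stay where they are.

Things in the scene. Friction and masses are not known exactly. Their poses are not given: they have to be found in the camera images.
- jar_center (a point): Powder jar (like all five of the kit, in the row nearest the robot; similar things at the back of the bench are not part of the job): upright glass jar with round red lid, 57 mm diameter, 60 to 64 mm high, loose, 0.10 to 0.17 kg. The point is on its axis, 30 mm above its underside; z is its axis.
- tin_center (a point): Paste tin: round flat tin with a yellowish lid, 69 mm diameter, 28 mm high, flat on top, loose, 0.06 to 0.10 kg. The point is its centre, 14 mm above its underside; z is its axis.
- lump_center (a point): Foil lump: irregular lump of polishing compound in silver foil, about 47 mm (its x) by 54 mm (its y) by 38 mm high, flat underneath, loose, 0.11 to 0.18 kg. The point is its middle, 19 mm above its underside.
- watch_case_center (a point): Watch case: bare steel ring with lugs and crown, about 42 mm across the band in any direction for grasping (46 mm over the crown), 11 mm thick, lies flat, loose, 0.03 to 0.045 kg. The point is its centre, 5.5 mm above its underside; z is the ring's axis.
- bar_center (a point): Compound bar: pale block in a torn white wrapper, 35 mm wide (its x) by 95 mm long (its y) by 27 mm high (its z), lies flat, loose, 0.10 to 0.16 kg. The point is its centre, 13 mm above its underside.
- board: Setting-out board: fixed pale wooden board, 100 mm (its x) by 280 mm (its y), with a row of three square grey-floored wells, 80 by 80 mm each. Origin under its centre on the bench; x points away from the robot, y to the left as the robot sees it, within 0.25 rad. Well centres: left y = +90 mm, middle y = 0, right y = -90 mm, all at x = 0; well floor 6 mm above the bench, ribs round the wells 10 mm wide and 3 mm higher than the floor.
- rest: Bar rest: fixed brown wooden block 65 mm (its x) by 125 mm (its y) with a groove along its y for the bar. Origin under its centre on the bench; groove 43 mm wide, 105 mm long, centred, its floor 6 mm above the bench, its rim 4 mm higher than its floor.
- cone: Felt cone: upright grey-brown cone, 30 mm diameter at its foot, 48 mm high, loose, stays where it is. Origin at the centre of its foot.
- wheel: Grey abrasive wheel: flat dark disc with a pale face, 73 mm diameter, 14 mm high, loose, lies behind the bar rest and stays there. Origin at the centre of its underside.
- key: Spanner: flat steel open-ended spanner, 138 mm long (its y), 28 mm wide, 5 mm thick, loose, lies far to the robot's right, near the foot of the lamp stand, and stays there. Origin at its middle, on its underside.
Mind the look-alikes: they are no part of the job. Leave any purple look-alike of the part that bears tin_center alone. What is shaped like the part that bears watch_case_center but red is not meant.

How it is judged:
By the outcome, as a careful person would: the job done as asked, in the order asked, and still so for the second after the job is handed in, with the robot touching nothing.
It also fails if it takes over 104 s, if anything falls off the work surface, if the arm or the gripper's body presses on something with over 40 N, if the wrist force passes 120 N, or if a joint passes its speed limit or range.

## Working session

There is one attempt and no reset: what is moved stays moved. The work goes in short steps, Python scripts to look and compute and a tool call to move; the robot and the scene stay as the last step left them, time stands still between calls to the robot, and variables do not carry over. Pictures are saved under pics/ and viewed, at most 14 in all, crops included, and the job is handed in when it is done.

Besides the shell and the picture viewer there is one more tool, called after "Call:" in YAML: its name, and indented under it one key for each argument. step_arm: Moves the arm, as the interface text tells. Its arguments: {"type":"object","properties":{"increments":{"type":"array","items":{"type":"object","properties":{"x":{"type":"number"},"y":{"type":"number"},"z":{"type":"number"},"turn":{"type":"number"},"hand":{"type":"number"}}}}},"required":["increments"]}

```bash
mkdir -p pics
cat > h.py <<'E'
import numpy as np, cv2
from workcell import ctrl
def ray(name,u,v,c=None):
    c=c or ctrl.calibration(name)
    V=np.array(c["view"]); R=V[:3,:3]; t=V[:3,3]
    x=(u-c["cx"])/c["fx"]; y=(v-c["cy"])/c["fy"]
    if name=="wrist":
        r=np.hypot(x,y); d=np.array([x/r*np.sin(r),y/r*np.sin(r),np.cos(r)]) if r>0 else np.array([0,0,1.])
    else: d=np.array([x,y,1.])
    return -R.T@t, R.T@d
def at(name,u,v,z,c=None):
    o,d=ray(name,u,v,c); return (o+d*(z-o[2])/d[2])[:2]
def proj(name,P,c=None):
    c=c or ctrl.calibration(name); V=np.array(c["view"]); p=V[:3,:3]@np.array(P)+V[:3,3]
    if name=="wrist":
        r=np.arctan2(np.hypot(p[0],p[1]),p[2]); a=np.arctan2(p[1],p[0]); q=[np.cos(a)*r,np.sin(a)*r]
    else: q=p[:2]/p[2]
    return np.array([c["fx"]*q[0]+c["cx"],c["fy"]*q[1]+c["cy"]])
def save(name,f,box=None,scale=1):
    im=np.array(ctrl.get_image(name))
    if box: l,t,r,b=box; im=im[t:b,l:r]
    im=cv2.resize(im,None,fx=scale,fy=scale,interpolation=cv2.INTER_CUBIC)
    cv2.imwrite("pics/"+f,im[:,:,::-1])
E
python3 - <<'E'
from h import *
for n in ["scene","side","wrist"]:
    save(n,n+"0.png",None,1.25)
    c=ctrl.calibration(n); print(n,c["fx"],c["cx"],c["cy"],ray(n,c["cx"],c["cy"]))
for n in ["scene","side"]:
  for t in ["jar_center","tin_center","lump_center","watch_case_center","bar_center","board","rest","cone","wheel","key"]:
    for b in ctrl.boxes_of(n,t)[:4]:
        r=b["rect"]; print(n,t,np.round(r),round(b["confidence"],2),np.round(at(n,(r[0]+r[2])/2,(r[1]+r[3])/2,.015),3))
print(ctrl.sense())
E
```

```text
scene 497.5127789434535 322.39583069297913 193.97161826273415 (array([-0.16374461, -0.8392666 ,  1.20166836]), array([ 0.4514932 ,  0.50852461, -0.73318252]))
side 382.6308156654054 321.1805301238855 199.68029202155626 (array([0.20088699, 0.91659862, 0.55087333]), array([ 0.28979298, -0.85372504, -0.43263562]))
wrist 309.70691628693146 319.88873987602585 196.66679569893108 (array([0.06688935, 0.62497788, 0.37331085]), array([ 0.27366363, -0.06413391, -0.95968487]))
scene jar_center [317. 224. 340. 255.] 0.62 [ 0.46 -0.17]
scene tin_center [233. 193. 254. 214.] 0.78 [0.344 0.11 ]
scene tin_center [203. 174. 226. 195.] 0.7 [0.319 0.243]
scene tin_center [278. 196. 303. 218.] 0.56 [0.452 0.003]
scene lump_center [349. 266. 367. 286.] 0.83 [ 0.441 -0.32 ]
scene watch_case_center [192. 161. 206. 171.] 0.61 [0.325 0.347]
scene watch_case_center [258. 175. 265. 182.] 0.46 [0.455 0.166]
scene bar_center [225. 145. 253. 160.] 0.6 [0.469 0.319]
scene board [330. 170. 401. 243.] 0.79 [ 0.638 -0.143]
scene board [282. 178. 295. 192.] 0.24 [0.507 0.087]
scene rest [286. 145. 322. 171.] 0.67 [0.62
[... 1199 characters left out ...]
6742206e+00]), 'qd': array([ 7.79588379e-04,  8.27930538e-04,  7.47642739e-05,  1.77590954e-03,
       -1.44037286e-03,  1.03142149e-03]), 'joint_torque': array([-1.01372598e-04, -4.45506227e+01,  2.95564413e+01,  1.08773518e-03,
       -4.28294843e-04,  2.34190187e-07]), 'eef_pos': array([0.13748911, 0.60968194, 0.30391121]), 'tool_rot': array([[-9.75501371e-01,  2.19993355e-01,  1.41984975e-06],
       [ 2.19993355e-01,  9.75501370e-01, -2.09016657e-05],
       [-5.98329293e-06, -2.00772460e-05, -1.00000000e+00]]), 'ft_force': array([0.03465005, 0.35372957, 0.35855643]), 'wrist_torque': array([ 0.00578939, -0.02272807, -0.01079311]), 'gripper_force': 0.0, 'finger_gap': 0.08528643568494854}
```

View pics/scene0.png

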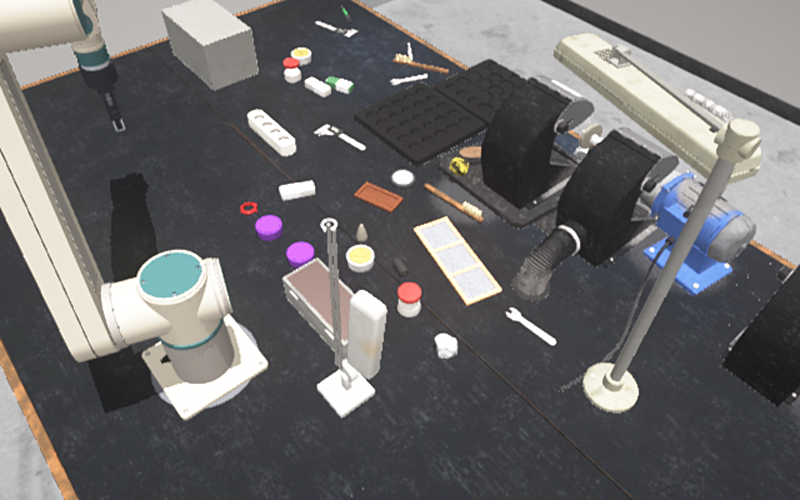

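View pics/side0.png

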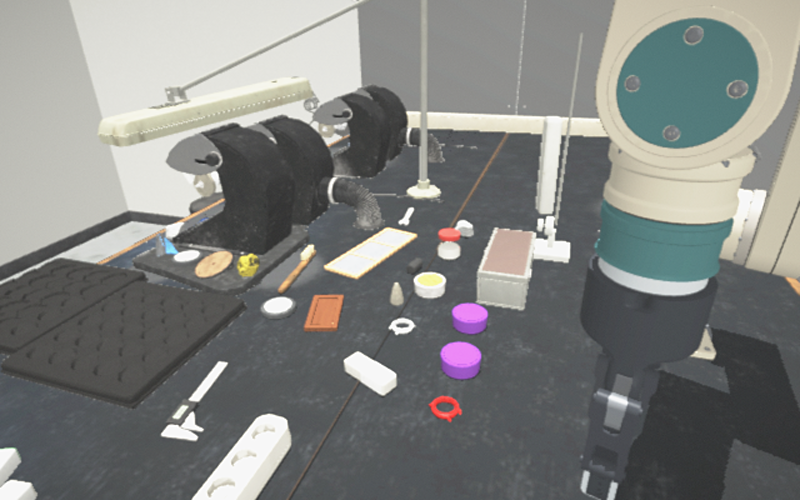

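Run:
```python
from h import *
save("scene","crop1.png",(180,120,450,300),2.9)
```

```text
(no output)
```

View pics/crop1.png

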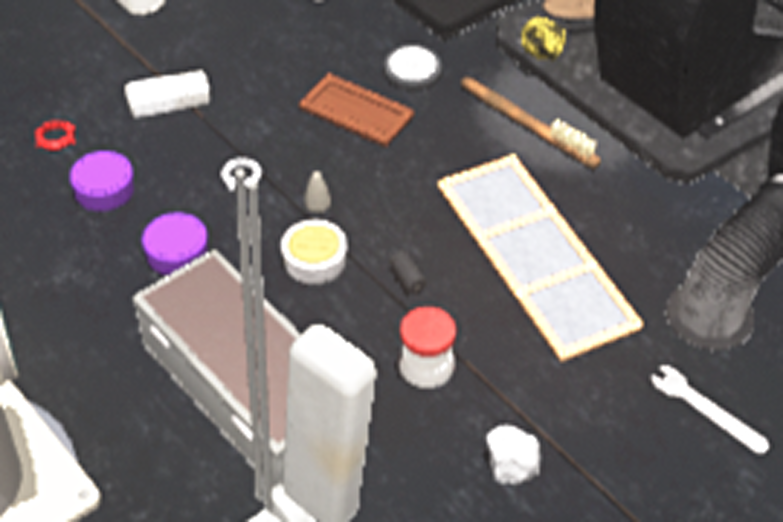

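Scene (800-px picture): the row runs bar (297,190), watch (330,226, partly behind the lamp rod), tin (360,258), jar (409,300), lump (446,346). Possible mix-ups are:
- **Purple tins:** (269,228) and (300,253).
- **Red ring:** (249,208).
- **Back-of-bench jar, tin and bar:** (291,70), (301,56) and (318,87).

By the description I choose the front-row objects. The crop shows the yellow-lidded tin (315,250), red-lidded jar (427,345), board, rest and cone clearly.

```bash
cat >> h.py <<'E'
from scipy.optimize import least_squares
def tri(p1,n1,p2,n2):
    o1,d1=ray(n1,*p1);o2,d2=ray(n2,*p2)
    A=np.stack([d1,-d2],1); s=np.linalg.lstsq(A,o2-o1,rcond=None)[0]
    a=o1+s[0]*d1;b=o2+s[1]*d2; return (a+b)/2,np.linalg.norm(a-b)
def cyl(r,z0,z1):
    a=np.linspace(0,2*np.pi,40); return np.array([[r*np.cos(t),r*np.sin(t),z] for t in a for z in (z0,z1)])
def fit(pts,boxes,x0,yaw=False):
    def f(q):
        c,s=(np.cos(q[2]),np.sin(q[2])) if yaw else (1,0)
        P=pts@np.array([[c,s,0],[-s,c,0],[0,0,1]])+np.array([q[0],q[1],0]); o=[]
        for n,r in boxes.items():
            uv=np.array([proj(n,p,C[n]) for p in P]); o+=list(np.r_[uv.min(0),uv.max(0)]-r)
        return o
    r=least_squares(f,x0,loss='soft_l1'); return r.x,np.abs(r.fun).mean()
C={n:ctrl.calibration(n) for n in("scene","side")}
E
python3 - <<'E'
from h import *
print("tin",fit(cyl(.0345,0,.028),{"scene":[278,196,303,218],"side":[333,218,355,239]},[.44,.01]))
print("jar",fit(cyl(.0285,0,.062),{"scene":[317,224,340,255],"side":[350,182,369,208]},[.45,-.19]))
print("lump",fit(cyl(.025,0,.038),{"scene":[349,266,367,286],"side":[362,177,382,190]},[.44,-.32]))
print("watch",at("side",321.5,261,.006),at("scene",261.5,179,.006))
bx=np.array([[x,y,z] for x in(-.0175,.0175) for y in(-.0475,.0475) for z in(0,.027)])
for y0 in(.5,-.5,0): print("bar",fit(bx,{"scene":[223,144.5,253,160.5],"side":[275,282,317,315]},[.46,.33,y0],True))
f=lambda p:(p[0]/2.9+180,p[1]/2.9+120)
for nm,z,L in(("board",.009,[(516,155),(438,185),(563,360),(643,323)]),("rest",.01,[(330,74),(300,106),(385,143),(413,112)])):
    Q=np.array([at("scene",*f(p),z) for p in L]); print(nm,Q.mean(0),Q.tolist(),np.degrees([np.arctan2(*(Q[b]-Q[a])[::-1]) for a,b in((0,3),(1,2))]))
k=.8
print("rod top",tri((330*k,224*k),"scene",(581*k,35*k),"side"),"base",tri((346*k,378*k),"scene",(553*k,240*k),"side"),"white top",tri((367*k,300*k),"scene",(551*k,118*k),"side"))
print("box",[np.round(at("scene",a*k,b*k,.05),3) for a,b in((318,260),(285,280),(353,293))], at("side",490*k,260*k,.05),at("side",525*k,300*k,.0))
print("base",at("scene",345*k,395*k,.01),"cone",at("scene",361*k,240*k,0),"nozzle",at("scene",530*k,290*k,.0))
E
```

```text
tin (array([0.44724512, 0.00864806]), np.float64(1.309510688024929))
jar (array([ 0.44542066, -0.17979318]), np.float64(1.0645063956645195))
lump (array([ 0.43756812, -0.32181073]), np.float64(1.5343659846189652))
watch [0.45540589 0.17320333] [0.45825141 0.17165929]
bar (array([0.46482636, 0.32240885, 1.128621  ]), np.float64(0.9347548462132167))
bar (array([ 0.46273034,  0.31994088, -0.2547826 ]), np.float64(3.6888072691038403))
bar (array([ 0.46273036,  0.31994086, -0.25478204]), np.float64(3.6888077352982833))
board [ 0.64145787 -0.14068217] [[0.7262512992022617, -0.015849671832324885], [0.6229725905654347, 0.0050424422399490965], [0.5583452554295043, -0.2665351228560221], [0.6582623283522715, -0.28538633123672186]] [-104.15718127 -103.38571129]
rest [0.63044358 0.16355111] [[0.6437644158192809, 0.23270012352692881], [0.5798942057741725, 0.2098335065146273], [0.6189436178249856, 0.09587589755372194], [0.6791720838968772, 0.11579491833224798]] [-73.14974959 -71.08514956]
rod top (array([ 0.19166685, -0.26530398,  0.51721388]), np.float64(0.007175924936825071)) base (array([ 0.19747366, -0.25598045,  0.04090107]), np.float64(0.014552256043162315)) white top (array([ 0.23186672, -0.30258466,  0.33406252]), np.float64(0.0018649586895545655))
box [array([0.346, 0.047]), array([0.249, 0.044]), array([ 0.35, -0.09])] [ 0.32346095 -0.07633273] [ 0.2338459  -0.00592883]
base [ 0.18868932 -0.27191826] cone [0.49600525 0.07103269] nozzle [ 0.71621669 -0.32678772]
```

The board centre is about (0.641,-0.141) with yaw -13.8°, and the rest is about (0.630,0.164) with yaw +18°. I'll move towards the row.

Call:
step_arm:
  increments:
    - {"x": 230,"y": -230,"turn": -45.5}
    - {"x": 230,"y": -230,"turn": -45.5}
    - {"x": 230,"y": -230,"turn": -45.5}
    - {"x": 230,"y": -230,"turn": -45.5}
    - {"x": 230,"y": -230,"turn": -45.5}
    - {"x": 230,"y": -230,"turn": -45.5}
    - {"x": 230,"y": -230,"turn": -45.5}
    - {"x": 230,"y": -230,"turn": -45.5}

```text
$.increments[0]: bad value
```

Call:
step_arm:
  increments:
    - {"x": 120,"y": -300,"turn": -45.6}
    - {"x": 120,"y": -300,"turn": -45.6}
    - {"x": 120,"y": -300,"turn": -45.6}
    - {"x": 120,"y": -300,"turn": -45.6}
    - {"x": 120,"y": -300,"turn": -45.6}
    - {"x": 120,"y": -300,"turn": -45.6}
    - {"x": 120,"y": -300,"turn": -45.6}
    - {"x": 120,"y": -300,"turn": -45.6}

```text
$.increments[0]: bad value
```

```bash
cat >> h.py <<'E'
def wl(file=None,targets=(),H={}):
    c=ctrl.calibration("wrist"); s=ctrl.sense()
    if file: save("wrist",file,None,1.25)
    else: ctrl.get_image("wrist")
    y=s["tool_rot"][:,1]; print(round(s["clock"],2),"tcp",np.round(s["eef_pos"]*1000,1),"yaw",round(np.degrees(np.arctan2(y[1],y[0])),2),"gap",round(s["finger_gap"]*1000,1),"gf",s["gripper_force"],"F",np.round(s["ft_force"],1))
    for t,z in targets:
        for b in ctrl.boxes_of("wrist",t)[:3]:
            r=b["rect"]; print(t,np.round(r),round(b["confidence"],2),np.round(at("wrist",(r[0]+r[2])/2,(r[1]+r[3])/2,z,c),4))
E
python3 - <<'E'
from h import *
wl("w1.png",[("tin_center",.014),("watch_case_center",.006),("bar_center",.013),("jar_center",.03),("board",.009),("rest",.01),("cone",.02)])
E
```

```text
1.2 tcp [137.5 609.7 303.9] yaw 77.29 gap 85.5 gf 0.0 F [-0.5  0.   0.2]
tin_center [ 77. 309. 100. 335.] 0.87 [0.3176 0.1095]
watch_case_center [145. 371. 154. 383.] 0.52 [0.4694 0.1773]
jar_center [ 32. 351.  58. 381.] 0.79 [ 0.452  -0.1884]
```

View pics/w1.png

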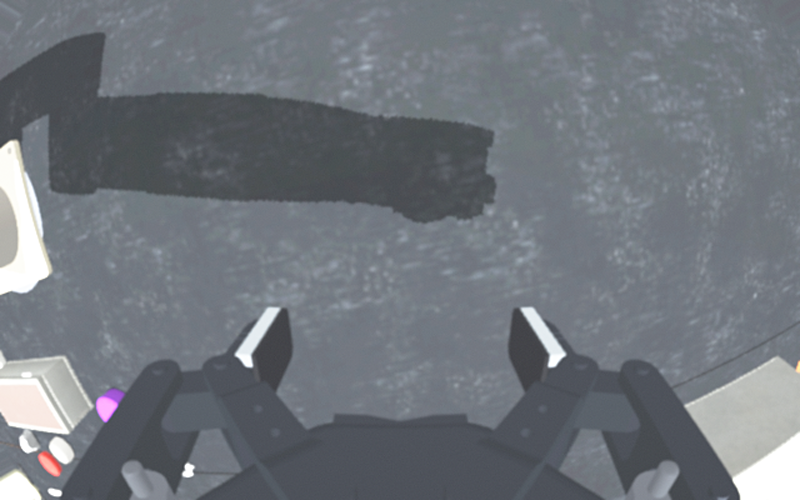

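The wrist picture shows only bare bench, with the fingers at (265,340) and (540,340). The row refusal suggests every key is required.

Call:
step_arm:
  increments:
    - {"x": 230,"y": -230,"z": 0,"turn": -45.5,"hand": 85}
    - {"x": 230,"y": -230,"z": 0,"turn": -45.5,"hand": 85}
    - {"x": 230,"y": -230,"z": 0,"turn": -45.5,"hand": 85}
    - {"x": 230,"y": -230,"z": 0,"turn": -45.5,"hand": 85}
    - {"x": 230,"y": -230,"z": 0,"turn": -45.5,"hand": 85}
    - {"x": 230,"y": -230,"z": 0,"turn": -45.5,"hand": 85}
    - {"x": 230,"y": -230,"z": 0,"turn": -45.5,"hand": 85}
    - {"x": 230,"y": -230,"z": 0,"turn": -45.5,"hand": 85}

```text
clock: 2.27
eef_pos: [0.3691, 0.3776, 0.3042]
tool_rot: [[-0.525, 0.851, 0.001], [0.851, 0.525, -0.0], [-0.0, 0.001, -1.0]]
ft_force: [-0.2, 0.4, -0.0]
finger_gap: 0.0848
gripper_force: 0.0
```

Call:
step_arm:
  increments:
    - {"x": 120,"y": -300,"z": 0,"turn": -45.6,"hand": 85}
    - {"x": 120,"y": -300,"z": 0,"turn": -45.6,"hand": 85}
    - {"x": 120,"y": -300,"z": 0,"turn": -45.6,"hand": 85}
    - {"x": 120,"y": -300,"z": 0,"turn": -45.6,"hand": 85}
    - {"x": 120,"y": -300,"z": 0,"turn": -45.6,"hand": 85}
    - {"x": 120,"y": -300,"z": 0,"turn": -45.6,"hand": 85}
    - {"x": 120,"y": -300,"z": 0,"turn": -45.6,"hand": 85}
    - {"x": 120,"y": -300,"z": 0,"turn": -45.6,"hand": 85}

```text
clock: 2.93
eef_pos: [0.4883, 0.0769, 0.3043]
tool_rot: [[0.242, 0.97, 0.001], [0.97, -0.242, -0.001], [-0.0, 0.001, -1.0]]
ft_force: [1.6, -0.2, -0.0]
finger_gap: 0.0849
gripper_force: 0.0
```

Run:
```python
from h import *
wl("w2.png",[("tin_center",.014),("watch_case_center",.006),("bar_center",.013),("jar_center",.03),("board",.009),("rest",.01),("cone",.02)])
```

```text
2.93 tcp [488.3  76.9 304.3] yaw -14.0 gap 84.9 gf 0.0 F [ 1.6 -0.2 -0. ]
tin_center [269. 197. 326. 259.] 0.86 [0.4424 0.0107]
tin_center [166. 142. 221. 198.] 0.63 [0.3344 0.1154]
tin_center [132.  46. 186.  98.] 0.58 [0.3238 0.2497]
watch_case_center [259.  82. 295. 122.] 0.58 [0.4583 0.1659]
watch_case_center [138.   0. 164.  16.] 0.57 [0.3269 0.3445]
bar_center [319. 153. 340. 175.] 0.16 [0.5    0.0795]
jar_center [311. 316. 348. 339.] 0.82 [ 0.4472 -0.1437]
board [414. 189. 499. 320.] 0.88 [ 0.6468 -0.0885]
rest [366.  16. 462. 126.] 0.72 [0.6251 0.1656]
rest [313. 319. 350. 336.] 0.69 [ 0.4463 -0.1616]
cone [319. 150. 340. 175.] 0.95 [0.5005 0.0824]
cone [456.  22. 510.  74.] 0.27 [0.7221 0.1814]
```

View pics/w2.png

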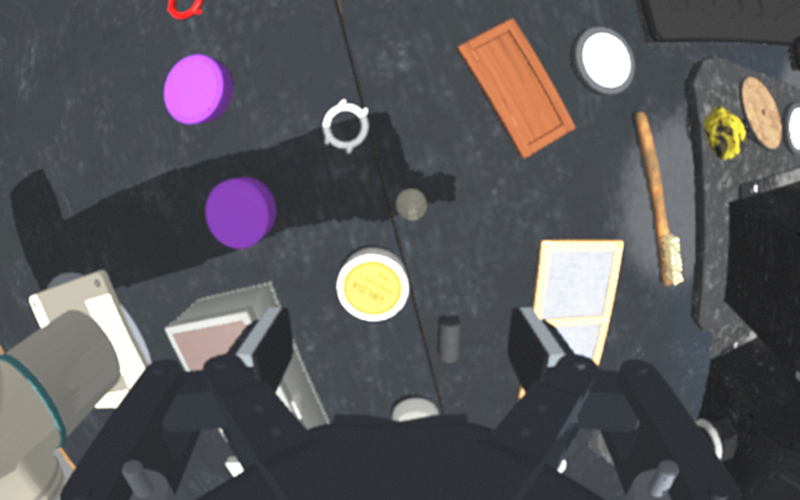

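The wrist picture shows tin (372,286), watch ring (347,125), cone (411,204), rest centre (517,88) and the upper part of the board from corner (541,240) to (624,240).

Call:
step_arm:
  increments:
    - {"x": 0,"y": -190,"z": 0,"turn": 0,"hand": 85}
    - {"x": 0,"y": -190,"z": 0,"turn": 0,"hand": 85}
    - {"x": 0,"y": -190,"z": 0,"turn": 0,"hand": 85}
    - {"x": 0,"y": -190,"z": 0,"turn": 0,"hand": 85}
    - {"x": 0,"y": -190,"z": 0,"turn": 0,"hand": 85}
    - {"x": 0,"y": -190,"z": 0,"turn": 0,"hand": 85}

```text
clock: 3.83
eef_pos: [0.4879, -0.1131, 0.3041]
tool_rot: [[0.242, 0.97, 0.001], [0.97, -0.242, -0.002], [-0.002, 0.001, -1.0]]
ft_force: [0.2, -0.4, 0.4]
finger_gap: 0.0847
gripper_force: 0.0
```

Run:
```python
from h import *
wl("w3.png",[("jar_center",.03),("lump_center",.019),("board",.009)])
```

```text
3.83 tcp [ 487.9 -113.1  304.1] yaw -13.98 gap 84.7 gf 0.0 F [ 0.2 -0.4  0.4]
jar_center [270. 203. 322. 264.] 0.76 [ 0.4408 -0.1807]
lump_center [300. 302. 339. 336.] 0.98 [ 0.4345 -0.3237]
board [398.  45. 478. 259.] 0.78 [ 0.6358 -0.1281]
```

View pics/w3.png

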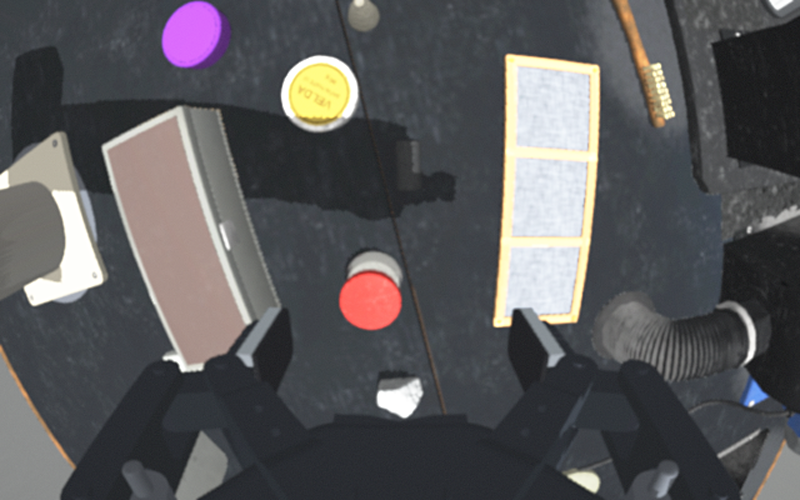

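The picture shows the jar lid at (371,300), the lump at (400,396) and the tin at (320,93). The whole board is visible, with corners (506,54), (599,66), (578,322) and (494,327).

```bash
cat >> h.py <<'E'
def col(im,z,lo,hi,c,roi=None):
    "largest HSV blob: pixel centroid -> world at z"
    m=cv2.inRange(cv2.cvtColor(im,cv2.COLOR_RGB2HSV),np.array(lo),np.array(hi))
    if roi: k=np.zeros_like(m); k[roi[1]:roi[3],roi[0]:roi[2]]=1; m=m*k
    n,_,s,_=cv2.connectedComponentsWithStats(m); i=1+np.argmax(s[1:,4]); lab=_
    lab=cv2.connectedComponents(m)[1]==i
    v,u=np.nonzero(lab); P=np.array([at("wrist",a,b,z,c) for a,b in zip(u,v)])
    return P.mean(0),len(u),P
E
python3 - <<'E'
from h import *
c=ctrl.calibration("wrist"); im=np.array(ctrl.get_image("wrist"))
p,n,P=col(im,.062,(0,150,80),(8,255,255),c,(240,180,360,280)); print("lid",p,n,P.max(0)-P.min(0))
p,n,P=col(im,.028,(20,80,80),(35,255,255),c,(200,20,320,120)); print("tin lid",p,n,P.max(0)-P.min(0))
Q=np.array([at("wrist",a*.8,b*.8,.009,c) for a,b in((506,54),(599,66),(578,322),(494,327))])
print("board",Q.mean(0),Q.round(4).tolist(),[np.degrees(np.arctan2(*(Q[a]-Q[b])[::-1])) for a,b in((0,3),(1,2))])
W=np.array([at("wrist",a*.8,b*.8,.009,c) for a,b in((512,154),(593,154),(585,241),(507,241))]); print("ribs",W.mean(0))
# w2 pose: same orientation, camera shifted
d=dict(c); V=np.array(c["view"]).copy(); sh=np.array([.4883-.4879,.0769+.1131,.0002]); V[:3,3]-=V[:3,:3]@sh; d["view"]=V
Q=np.array([at("wrist",a*.8,b*.8,.010,d) for a,b in((513,18),(458,46),(527,157),(575,128))])
print("rest",Q.mean(0),Q.round(4).tolist(),[np.degrees(np.arctan2(*(Q[a]-Q[b])[::-1])) for a,b in((0,3),(1,2))])
print("watch",at("wrist",346*.8,125*.8,.008,d),"tin",at("wrist",372*.8,286*.8,.028,d))
E
```

```text
lid [ 0.4383726  -0.17464977] 1122 [0.0554074  0.05636621]
tin lid [0.44398739 0.01159282] 1930 [0.05598367 0.05686253]
board [ 0.63743584 -0.1318864 ] [[0.6208, 0.0168], [0.7188, -0.007], [0.6546, -0.2803], [0.5555, -0.2571]] [np.float64(76.59202192156502), np.float64(76.77532072968823)]
ribs [ 0.63754545 -0.13105447]
rest [0.62750827 0.1731452 ] [[0.6376, 0.2418], [0.5771, 0.2223], [0.6192, 0.1046], [0.6762, 0.1239]] [np.float64(108.09299805708834), np.float64(109.69804045380977)]
watch [0.45725176 0.17282619] tin [0.44386944 0.01898077]
```

Call:
step_arm:
  increments:
    - {"x": -48,"y": -64,"z": -144,"turn": 0.2,"hand": 85}
    - {"x": -48,"y": -64,"z": -144,"turn": 0.2,"hand": 85}
    - {"x": -48,"y": -64,"z": -144,"turn": 0.2,"hand": 85}
    - {"x": -48,"y": -64,"z": -144,"turn": 0.2,"hand": 85}
    - {"x": -48,"y": -64,"z": -144,"turn": 0.2,"hand": 85}
    - {"x": -48,"y": -64,"z": -144,"turn": 0.2,"hand": 85}

```text
clock: 4.58
eef_pos: [0.4377, -0.1725, 0.158]
tool_rot: [[0.235, 0.972, -0.005], [0.972, -0.235, 0.003], [0.002, -0.005, -1.0]]
ft_force: [0.6, -0.5, 0.7]
finger_gap: 0.0848
gripper_force: 0.0
```

Run:
```python
from h import *
wl("w4.png")
c=ctrl.calibration("wrist"); im=np.array(ctrl.get_image("wrist"))
p,n,P=col(im,.062,(0,150,80),(8,255,255),c); print("lid",p,n,P.max(0)-P.min(0))
s=ctrl.sense()["eef_pos"]; print(proj("wrist",[s[0],s[1],.062],c)*1.25, proj("wrist",[s[0],s[1],s[2]-.054],c)*1.25)
```

```text
4.58 tcp [ 437.7 -172.5  158. ] yaw -13.58 gap 84.8 gf 0.0 F [ 0.6 -0.5  0.7]
lid [ 0.44401335 -0.17376157] 5905 [0.05412006 0.0562258 ]
[404.59247989 290.80600048] [405.93590302 339.09672263]
```

View pics/w4.png

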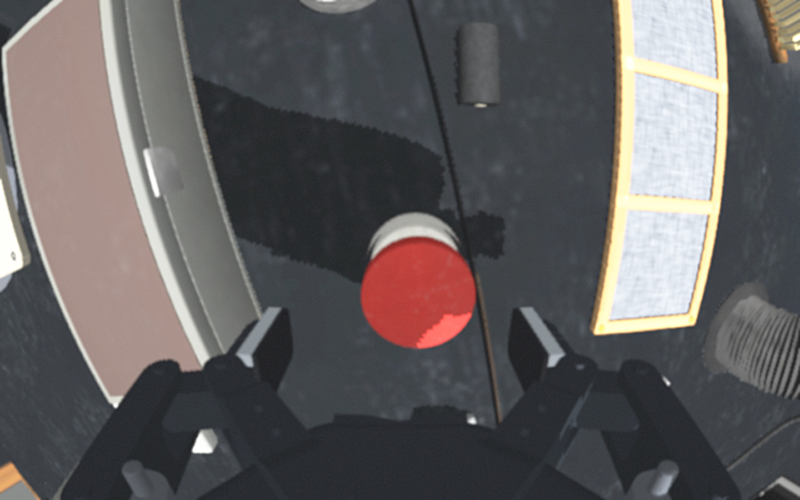

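The lid at (418,292) lies slightly right of the pad midline (402,340), so I correct by 5 mm in x and descend.

Call:
step_arm:
  increments:
    - {"x": 5,"y": 1,"z": 0,"turn": 0,"hand": 85}
    - {"x": 5,"y": 1,"z": -40,"turn": 0,"hand": 85}
    - {"x": 5,"y": 1,"z": -78,"turn": 0,"hand": 85}
    - {"x": 5,"y": 1,"z": -78,"turn": 0,"hand": 85}
    - {"x": 5,"y": 1,"z": -78,"turn": 0,"hand": 85}

```text
clock: 5.1
eef_pos: [0.4445, -0.1723, 0.0819]
tool_rot: [[0.234, 0.972, -0.002], [0.972, -0.234, 0.002], [0.001, -0.003, -1.0]]
ft_force: [0.0, -0.2, -0.2]
finger_gap: 0.0847
gripper_force: 0.0
```

Run:
```python
from h import *
wl()
c=ctrl.calibration("wrist"); im=np.array(ctrl.get_image("wrist")); cv2.imwrite("pics/w5.png",im[:,:,::-1])
p,n,P=col(im,.062,(0,150,80),(8,255,255),c); print("lid",p,n,P.max(0)-P.min(0))
```

```text
5.1 tcp [ 444.5 -172.3   81.9] yaw -13.53 gap 84.7 gf 0.0 F [ 0.  -0.2 -0.2]
lid [ 0.44664702 -0.16575059] 10515 [0.05445071 0.04736283]
```

Call:
step_arm:
  increments:
    - {"x": 0,"y": 0,"z": 0,"turn": 0,"hand": 40}
    - {"x": 0,"y": 0,"z": 0,"turn": 0,"hand": 40}
    - {"x": 0,"y": 0,"z": 0,"turn": 0,"hand": 40}
    - {"x": 0,"y": 0,"z": 0,"turn": 0,"hand": 40}
    - {"x": 0,"y": 0,"z": 0,"turn": 0,"hand": 40}
    - {"x": 0,"y": 0,"z": 0,"turn": 0,"hand": 40}

```text
clock: 5.7
eef_pos: [0.4461, -0.1741, 0.0844]
tool_rot: [[0.235, 0.972, 0.004], [0.972, -0.235, -0.002], [-0.001, 0.004, -1.0]]
ft_force: [-1.5, 0.3, 8.9]
finger_gap: 0.055
gripper_force: 62.4
```

Run:
```python
from h import *
wl()
c=ctrl.calibration("wrist"); im=np.array(ctrl.get_image("wrist")); cv2.imwrite("pics/w5.png",im[:,:,::-1])
p,n,P=col(im,.062,(0,150,80),(8,255,255),c); print("lid",p,n,P.max(0)-P.min(0))
```

```text
5.7 tcp [ 446.1 -174.1   84.4] yaw -13.61 gap 55.0 gf 62.350811013020575 F [-1.5  0.3  8.9]
lid [ 0.4473753  -0.16614901] 10429 [0.05132016 0.04719839]
```

Call:
step_arm:
  increments:
    - {"x": 0,"y": 0,"z": 40,"turn": 0,"hand": 40}
    - {"x": 0,"y": 0,"z": 80,"turn": 0,"hand": 40}
    - {"x": 216,"y": 124,"z": 80,"turn": 0,"hand": 40}
    - {"x": 216,"y": 124,"z": 80,"turn": 0,"hand": 40}
    - {"x": 216,"y": 124,"z": 80,"turn": 0,"hand": 40}
    - {"x": 216,"y": 124,"z": 80,"turn": 0,"hand": 40}
    - {"x": 216,"y": 124,"z": 80,"turn": 0,"hand": 40}
    - {"x": 216,"y": 124,"z": 80,"turn": 0,"hand": 40}

```text
clock: 6.47
eef_pos: [0.6621, -0.048, 0.1627]
tool_rot: [[0.235, 0.972, 0.001], [0.972, -0.235, -0.0], [0.0, 0.001, -1.0]]
ft_force: [-0.4, -1.1, -1.9]
finger_gap: 0.0547
gripper_force: 64.6
```

Call:
step_arm:
  increments:
    - {"x": 0,"y": 0,"z": 0,"turn": 0,"hand": 40}
    - {"x": 0,"y": 0,"z": 0,"turn": 0,"hand": 40}
    - {"x": 0,"y": 0,"z": 0,"turn": 0,"hand": 40}
    - {"x": 0,"y": 0,"z": 0,"turn": 0,"hand": 40}

```text
clock: 6.8
eef_pos: [0.6591, -0.0498, 0.1618]
tool_rot: [[0.236, 0.972, -0.002], [0.972, -0.236, 0.0], [-0.0, -0.002, -1.0]]
ft_force: [-0.1, -0.3, -2.0]
finger_gap: 0.0545
gripper_force: 64.7
```

Run:
```python
from h import *
wl("w6.png")
c=ctrl.calibration("wrist"); im=np.array(ctrl.get_image("wrist"))
p,n,P=col(im,.152,(0,150,80),(8,255,255),c); print("lid",p,n,P.max(0)-P.min(0))
import cv2
for n in("scene","side"): cv2.imwrite(f"pics/{n}6.png",cv2.resize(np.array(ctrl.get_image(n))[130:330,200:500,::-1],None,fx=2.5,fy=2.5))
```

```text
6.8 tcp [659.1 -49.8 161.8] yaw -13.66 gap 54.5 gf 64.74214500747621 F [-0.1 -0.3 -2. ]
lid [ 0.66205111 -0.03352446] 10173 [0.04436516 0.04060809]
```

View pics/w6.png

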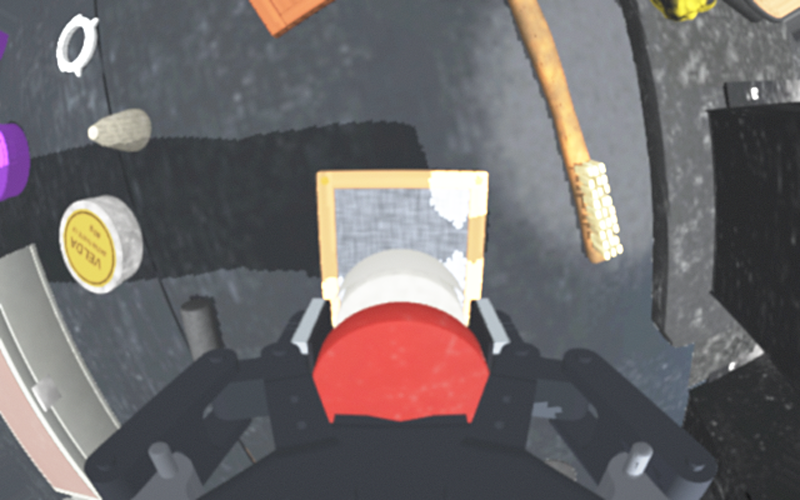

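The jar is held between the pads, and the board's left end shows corners at (317,171) and (489,171). That gives me the well position.

Run:
```python
from h import *
c=ctrl.calibration("wrist"); 
A,B=[at("wrist",a*.8,b*.8,.009,c) for a,b in((317,171),(489,171))]
d=(B-A)/np.linalg.norm(B-A); n=np.array([d[1],-d[0]]) # towards robot's right
print(A,B,np.linalg.norm(B-A),np.degrees(np.arctan2(d[1],d[0])),"well",(A+B)/2+.05*n)
L,R=[at("wrist",a*.8,b*.8,.006,c) for a,b in((335,188),(470,188))]
print("inner",L,R,np.linalg.norm(R-L),"well",(L+R)/2+.04*n)
s=ctrl.sense()["eef_pos"]; print([proj("wrist",[s[0],s[1],z],c)*1.25 for z in(.14,.108,.09)])
```

```text
[0.62378699 0.01138117] [ 0.72161266 -0.01240198] 0.10067522048623849 -13.664518432030635 well [ 0.660888   -0.04909518]
inner [ 0.63090745 -0.00137474] [ 0.70882272 -0.02034669] 0.08019180104732623 well [ 0.66041563 -0.04972854]
[array([402.50908694, 389.40800265]), array([402.02767858, 336.49890999]), array([401.82492522, 314.74748206])]
```

View pics/scene6.png

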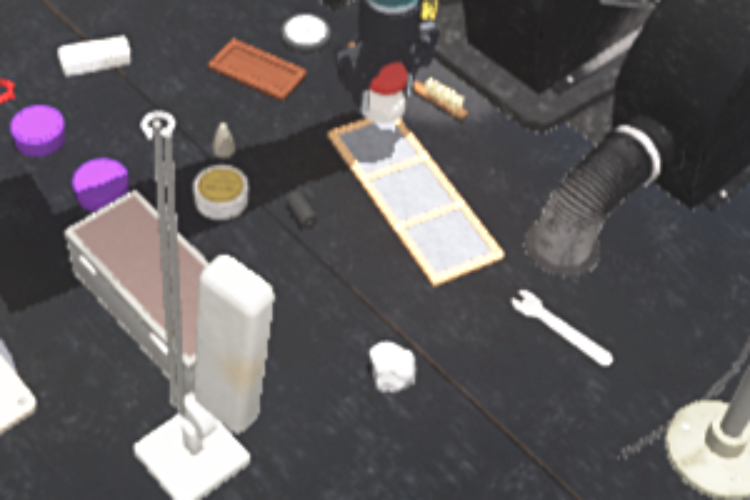

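Run:
```python
from h import *
c=ctrl.calibration("wrist"); s=ctrl.sense(); p=s["eef_pos"][:2]; X=s["tool_rot"][:2,0];Y=s["tool_rot"][:2,1]
f=lambda u,v,z:[round(1000*float((at("wrist",u*.8,v*.8,z,c)-p)@k),1) for k in(X,Y)]
print("base arc",f(400,250,.0774),"lid arc",[f(400,302,z) for z in(.139,.130)])
print("lid sides",[f(u,v,.139) for u,v in((313,378),(490,378))])
```

```text
base arc [23.9, -0.7] lid arc [[28.3, -0.7], [24.2, -0.7]]
lid sides [[2.7, -26.7], [2.6, 26.1]]
```

Call:
step_arm:
  increments:
    - {"x": 2,"y": 2,"z": 0,"turn": 0,"hand": 40}
    - {"x": 2,"y": 2,"z": -35,"turn": 0,"hand": 40}
    - {"x": 2,"y": 2,"z": -62,"turn": 0,"hand": 40}
    - {"x": 2,"y": 2,"z": -70,"turn": 0,"hand": 40}
    - {"x": 2,"y": 2,"z": -71,"turn": 0,"hand": 40}
    - {"x": 2,"y": 2,"z": -71,"turn": 0,"hand": 40}

```text
clock: 7.5
eef_pos: [0.6623, -0.0474, 0.091]
tool_rot: [[0.236, 0.972, -0.001], [0.972, -0.236, 0.0], [0.0, -0.001, -1.0]]
ft_force: [0.2, 0.5, -1.9]
finger_gap: 0.0548
gripper_force: 66.5
```

Call:
step_arm:
  increments:
    - {"x": 0,"y": 0,"z": -1.5,"turn": 0,"hand": 40}
    - {"x": 0,"y": 0,"z": -1.5,"turn": 0,"hand": 40}

```text
clock: 7.67
eef_pos: [0.6629, -0.0475, 0.0905]
tool_rot: [[0.235, 0.972, 0.001], [0.972, -0.235, -0.0], [0.0, 0.001, -1.0]]
ft_force: [-1.8, 0.4, 3.4]
finger_gap: 0.0545
gripper_force: 66.7
```

Call:
step_arm:
  increments:
    - {"x": -1,"y": 0,"z": 0,"turn": 0,"hand": 85}
    - {"x": -1,"y": 0,"z": 0,"turn": 0,"hand": 85}
    - {"x": -1,"y": 0,"z": 0,"turn": 0,"hand": 85}
    - {"x": -1,"y": 0,"z": 0,"turn": 0,"hand": 85}
    - {"x": -1,"y": 0,"z": 30,"turn": 0,"hand": 85}
    - {"x": -1,"y": 0,"z": 60,"turn": 0,"hand": 85}
    - {"x": -1,"y": 0,"z": 100,"turn": 0,"hand": 85}

```text
clock: 8.25
eef_pos: [0.6595, -0.047, 0.1874]
tool_rot: [[0.235, 0.972, -0.006], [0.972, -0.235, 0.001], [-0.0, -0.006, -1.0]]
ft_force: [0.9, 0.3, 0.2]
finger_gap: 0.085
gripper_force: 0.0
```

Call:
step_arm:
  increments:
    - {"x": -207,"y": -214,"z": 10,"turn": 0,"hand": 85}
    - {"x": -207,"y": -214,"z": 10,"turn": 0,"hand": 85}
    - {"x": -207,"y": -214,"z": 10,"turn": 0,"hand": 85}
    - {"x": -207,"y": -214,"z": 10,"turn": 0,"hand": 85}
    - {"x": -207,"y": -214,"z": 10,"turn": 0,"hand": 85}
    - {"x": -207,"y": -214,"z": 10,"turn": 0,"hand": 85}
    - {"x": -207,"y": -214,"z": 10,"turn": 0,"hand": 85}
    - {"x": -207,"y": -214,"z": 10,"turn": 0,"hand": 85}

```text
clock: 8.92
eef_pos: [0.4508, -0.2646, 0.1997]
tool_rot: [[0.241, 0.971, -0.002], [0.971, -0.241, -0.002], [-0.002, -0.001, -1.0]]
ft_force: [-0.0, 0.1, 0.2]
finger_gap: 0.085
gripper_force: 0.0
```

Run:
```python
from h import *
wl("w7.png",[("lump_center",.019),("jar_center",.03)])
```

```text
8.92 tcp [ 450.8 -264.6  199.7] yaw -13.94 gap 85.0 gf 0.0 F [-0.   0.1  0.2]
lump_center [288. 233. 352. 280.] 0.72 [ 0.4356 -0.3222]
```

View pics/w7.png

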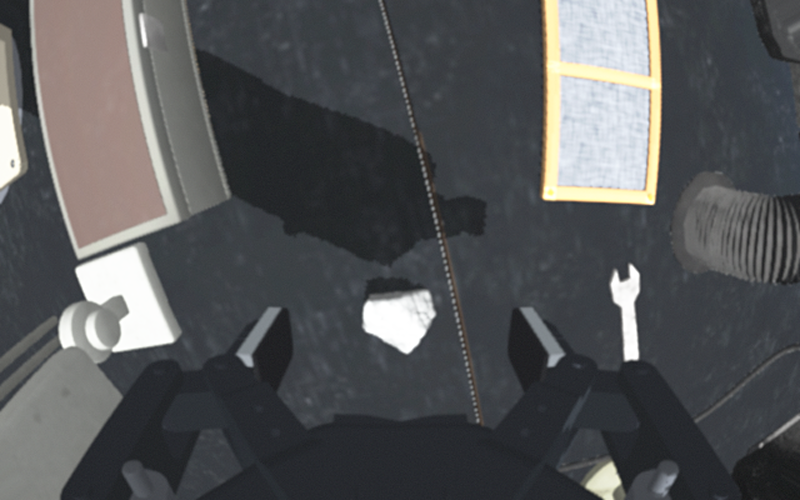

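The lump shows at (400,320) with the white stand base to its left at (130,300). The spanner at (625,300) is clear of the reach.

Run:
```python
from h import *
c=ctrl.calibration("wrist"); im=np.array(ctrl.get_image("wrist"))
p,n,P=col(im,.015,(0,0,95),(179,70,255),c,(275,222,362,290))
h=cv2.convexHull((P*1e4).astype(np.float32))[:,0]/1e4
ap=cv2.approxPolyDP(((P.mean(0)*0+h)*1e4).astype(np.float32),30,True)[:,0]/1e4
print(p,n,ap.round(4).tolist())
for a in range(-90,90,15):
    k=np.array([np.cos(np.radians(a)),np.sin(np.radians(a))]); q=P@k; print(a,round((q.max()-q.min())*1e3,1),end="; ")
r=cv2.minAreaRect((h*1e4).astype(np.float32)); print(r)
```

```text
[ 0.43473034 -0.32219755] 2214 [[0.46140000224113464, -0.3068999946117401], [0.4194999933242798, -0.29980000853538513], [0.4106999933719635, -0.30709999799728394], [0.40630000829696655, -0.3255999982357025], [0.43549999594688416, -0.353300005197525], [0.461899995803833, -0.32589998841285706]]
-90 54.8; -75 56.0; -60 54.4; -45 52.4; -30 53.8; -15 54.7; 0 56.4; 15 58.0; 30 57.3; 45 54.9; 60 56.4; 75 54.7; ((4358.44775390625, -3185.399169921875), (544.8021850585938, 526.7825927734375), 42.9802360534668)
```

Call:
step_arm:
  increments:
    - {"x": -14,"y": -57,"z": -60,"turn": -31,"hand": 85}
    - {"x": -14,"y": -57,"z": -60,"turn": -31,"hand": 85}
    - {"x": -14,"y": -57,"z": -60,"turn": -31,"hand": 85}
    - {"x": -14,"y": -57,"z": -60,"turn": -31,"hand": 85}
    - {"x": -14,"y": -57,"z": -60,"turn": -31,"hand": 85}
    - {"x": -14,"y": -57,"z": -60,"turn": -31,"hand": 85}
    - {"x": -14,"y": -57,"z": -60,"turn": -31,"hand": 85}

```text
clock: 9.7
eef_pos: [0.4418, -0.3173, 0.1392]
tool_rot: [[0.7, 0.715, 0.0], [0.715, -0.7, 0.0], [0.0, -0.0, -1.0]]
ft_force: [-0.2, -0.4, 0.7]
finger_gap: 0.0849
gripper_force: 0.0
```

Run:
```python
from h import *
wl("w8.png",[("lump_center",.019)])
c=ctrl.calibration("wrist"); im=np.array(ctrl.get_image("wrist"))
p,n,P=col(im,.019,(0,0,95),(179,70,255),c,(240,150,390,320)); s=ctrl.sense(); e=s["eef_pos"][:2]
Q=(P-e)@s["tool_rot"][:2,:2]; print(p,n,"tool x,y range",Q.min(0),Q.max(0))
print(s["eef_pos"])
```

```text
9.7 tcp [ 441.8 -317.3  139.2] yaw -44.39 gap 84.9 gf 0.0 F [-0.2 -0.4  0.7]
[ 0.41445951 -0.34333037] 15163 tool x,y range [-0.08580073 -0.06372759] [0.02288089 0.05401632]
[ 0.44124797 -0.31776446  0.13955256]
```

Run:
```python
from h import *
c=ctrl.calibration("wrist"); im=np.array(ctrl.get_image("wrist")); s=ctrl.sense(); e=s["eef_pos"][:2]
print(proj("wrist",[e[0],e[1],.019],c))
for lo in(110,140,170):
    p,n,P=col(im,.019,(0,0,lo),(179,60,255),c,(245,150,395,320)); Q=(P-e)@s["tool_rot"][:2,:2]; print(lo,p,n,Q.min(0),Q.max(0),Q.mean(0))
g=cv2.resize(im,(64,40),interpolation=cv2.INTER_AREA).max(2)[16:34,18:46]; print(g)
```

```text
[320.48342767 218.71796359]
110 [ 0.43369823 -0.32116859] 4711 [-0.05066972 -0.03438464] [0.0228276  0.02081754] [-0.00751676 -0.00292087]
140 [ 0.43492828 -0.31921351] 4243 [-0.02840213 -0.03390821] [0.0221714  0.02017573] [-0.00526021 -0.00341416]
170 [ 0.43498208 -0.31918881] 4101 [-0.02839467 -0.03330678] [0.02217105 0.02015238] [-0.00520487 -0.00339311]
[[ 64  63  60  61  62  65  67  64  70  68  67  70  68  65  66  86  89 112
  101  96  96  96  97  96  96  96  98  95]
 [ 61  61  62  62  63  64  64  64  67  67  66  67  67  65  65  81 107  96
  107  96  95  96  96  96  97  96  96  96]
 [ 60  62  62  62  62  63  62  62  65  69  70  63  63  69 101 106  77  75
   77  94  87  91  94  96  96  96  96  95]
 [ 61  61  63  62  62  64  64  63  63  64  68  67  87 163 222 217 115  66
   68  61  68  60  76  96  96  96  95  94]
 [ 62  62  62  63  63  63  64  64  65  65  66 112 222 230 226 223 219  78
   64  62  64  67  76  96  95  95  95  94]
 [ 62  62  63  63  64  65  63  64  68  79 166 238 239 233 230 228 217  89
   68  62  62  67  82 100  98  96  96  94]
 [ 62  62  63  63  62  64  63  64  71
[... 667 characters left out ...]
 73 193  91  53  53  83 111 107 106 101 107  99 100  98 101 103 103 100
   99  98  98 101  87  53  53  79 199  78]
 [ 67  88  80  52  57 100 101 104 102 101  99  99  99  98  99 100  99  99
   99  98  98 100 104  58  52  77  94  69]
 [ 67  66  66  56  76 110 106  98 100 110 113 103 101  99  98  99  98  98
   98  98  99  99 101  82  56  65  66  67]
 [ 65  66  66  66  88  96  98  98  98 101 108 107 104 104 104 100  99  96
   97  97 105 108 101  96  66  67  66  65]
 [ 67  67  70  67  70  95  96  97  98 105 106 104 102 103 104  99  97  97
   95  96 100 106 106  72  67  72  66  71]
 [ 71  66  67  66  66  73  94  95  84  71  72  75  80  87  86  79  74  72
   70  88  98  97  80  67  66  67  66  92]]
```

Call:
step_arm:
  increments:
    - {"x": -5,"y": -1,"z": -10,"turn": 0,"hand": 85}
    - {"x": -5,"y": -1,"z": -45,"turn": 0,"hand": 85}
    - {"x": -5,"y": -1,"z": -64,"turn": 0,"hand": 85}
    - {"x": -5,"y": -1,"z": -64,"turn": 0,"hand": 85}
    - {"x": -5,"y": -1,"z": -64,"turn": 0,"hand": 85}

```text
clock: 10.32
eef_pos: [0.4341, -0.3183, 0.074]
tool_rot: [[0.702, 0.712, -0.003], [0.712, -0.702, 0.003], [-0.0, -0.004, -1.0]]
ft_force: [1.3, 0.1, 0.6]
finger_gap: 0.0847
gripper_force: 0.0
```

Call:
step_arm:
  increments:
    - {"x": 0,"y": 0,"z": 0,"turn": 0,"hand": 35}
    - {"x": 0,"y": 0,"z": 0,"turn": 0,"hand": 35}
    - {"x": 0,"y": 0,"z": 0,"turn": 0,"hand": 35}
    - {"x": 0,"y": 0,"z": 0,"turn": 0,"hand": 35}
    - {"x": 0,"y": 0,"z": 0,"turn": 0,"hand": 35}
    - {"x": 0,"y": 0,"z": 0,"turn": 0,"hand": 35}

```text
clock: 10.82
eef_pos: [0.4363, -0.32, 0.0778]
tool_rot: [[0.702, 0.712, 0.002], [0.712, -0.702, -0.002], [0.0, 0.003, -1.0]]
ft_force: [-2.0, 2.0, 8.5]
finger_gap: 0.0485
gripper_force: 59.2
```

Call:
step_arm:
  increments:
    - {"x": 0,"y": 0,"z": 40,"turn": 0,"hand": 35}
    - {"x": 0,"y": 0,"z": 80,"turn": 0,"hand": 35}
    - {"x": 182,"y": 96,"z": 85,"turn": 0,"hand": 35}
    - {"x": 182,"y": 96,"z": 85,"turn": 0,"hand": 35}
    - {"x": 182,"y": 96,"z": 85,"turn": 0,"hand": 35}
    - {"x": 182,"y": 96,"z": 85,"turn": 0,"hand": 35}
    - {"x": 182,"y": 96,"z": 85,"turn": 0,"hand": 35}
    - {"x": 182,"y": 96,"z": 85,"turn": 0,"hand": 35}

```text
clock: 11.48
eef_pos: [0.6244, -0.2206, 0.1622]
tool_rot: [[0.698, 0.716, 0.009], [0.716, -0.698, -0.001], [0.006, 0.007, -1.0]]
ft_force: [0.7, -1.2, -2.3]
finger_gap: 0.0485
gripper_force: 61.2
```

Call:
step_arm:
  increments:
    - {"x": 0,"y": 0,"z": 0,"turn": 31,"hand": 35}
    - {"x": 0,"y": 0,"z": 0,"turn": 31,"hand": 35}
    - {"x": 0,"y": 0,"z": 0,"turn": 31,"hand": 35}
    - {"x": 0,"y": 0,"z": 0,"turn": 31,"hand": 35}
    - {"x": 0,"y": 0,"z": 0,"turn": 31,"hand": 35}
    - {"x": 0,"y": 0,"z": 0,"turn": 31,"hand": 35}
    - {"x": 0,"y": 0,"z": 0,"turn": 31,"hand": 35}

```text
clock: 12.07
eef_pos: [0.6175, -0.2234, 0.1609]
tool_rot: [[0.237, 0.972, 0.001], [0.972, -0.237, -0.0], [-0.0, 0.001, -1.0]]
ft_force: [-0.0, 0.4, -1.7]
finger_gap: 0.0486
gripper_force: 61.3
```

Run:
```python
from h import *
wl("w9.png")
print(proj("wrist",list(ctrl.sense()["eef_pos"][:2])+[.12])*1.25)
```

```text
12.07 tcp [ 617.5 -223.4  160.9] yaw -13.68 gap 48.6 gf 61.25477851659525 F [-0.   0.4 -1.7]
[402.10074179 355.89689367]
```

View pics/w9.png

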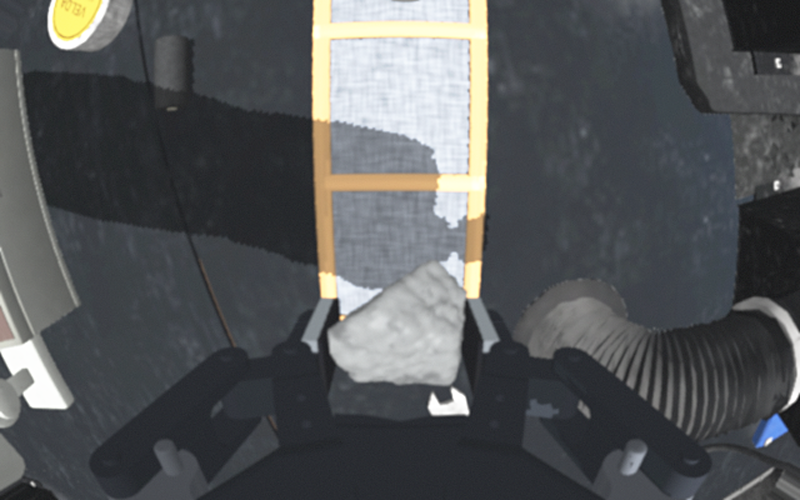

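The lump is held between the pads at (398,330), above the right well. The rib between the middle and right wells is at row 183, and the hose's left edge is at about (520,330).

Run:
```python
from h import *
c=ctrl.calibration("wrist"); s=ctrl.sense(); p=s["eef_pos"][:2]; R=s["tool_rot"][:2,:2]
A,B=[at("wrist",a*.8,b*.8,.009,c) for a,b in((314,183),(487,183))]
d=(B-A)/np.linalg.norm(B-A); n=np.array([d[1],-d[0]])
print(np.linalg.norm(B-A),np.degrees(np.arctan2(d[1],d[0])),"well",(A+B)/2+.045*n,"tcp",p)
f=lambda u,v,z:np.round(1000*(at("wrist",u*.8,v*.8,z,c)-p)@R,1)
print("front",f(433,262,.09),f(433,262,.102),"back",f(400,385,.117),f(400,385,.11),"left",f(330,340,.1),"right",f(466,300,.1))
print("hose",[at("wrist",520*.8,330*.8,z,c) for z in(0,.04,.08)])
```

```text
0.10121363808682568 -13.720034183280223 well [ 0.61699537 -0.224056  ] tcp [ 0.61746195 -0.22343628]
front [23.3 12.1] [27.3 11. ] back [-14.7  -0.7] [-19.9  -0.7] left [ -5.8 -28.2] right [11.5 24. ]
hose [array([ 0.68478699, -0.29976933]), array([ 0.67592544, -0.27454826]), array([ 0.66706389, -0.2493272 ])]
```

Call:
step_arm:
  increments:
    - {"x": -1,"y": -3,"z": 0,"turn": 0,"hand": 35}
    - {"x": -1,"y": -3,"z": -35,"turn": 0,"hand": 35}
    - {"x": -1,"y": -3,"z": -65,"turn": 0,"hand": 35}
    - {"x": -1,"y": -3,"z": -75,"turn": 0,"hand": 35}
    - {"x": -1,"y": -3,"z": -77,"turn": 0,"hand": 35}
    - {"x": -1,"y": -3,"z": -77,"turn": 0,"hand": 35}

```text
clock: 12.62
eef_pos: [0.6157, -0.2263, 0.0844]
tool_rot: [[0.236, 0.972, -0.002], [0.972, -0.236, 0.001], [0.0, -0.002, -1.0]]
ft_force: [-1.3, -0.2, 0.9]
finger_gap: 0.0483
gripper_force: 61.9
```

Call:
step_arm:
  increments:
    - {"x": 0,"y": 0,"z": -1,"turn": 0,"hand": 35}
    - {"x": 0,"y": 0,"z": -1,"turn": 0,"hand": 66}
    - {"x": 0,"y": 0,"z": -1,"turn": 0,"hand": 66}
    - {"x": 0,"y": 0,"z": -1,"turn": 0,"hand": 66}
    - {"x": 0,"y": 0,"z": -1,"turn": 0,"hand": 66}
    - {"x": 0,"y": 0,"z": 30,"turn": 0,"hand": 66}
    - {"x": 0,"y": 0,"z": 70,"turn": 0,"hand": 66}
    - {"x": 0,"y": 0,"z": 100,"turn": 0,"hand": 66}

```text
clock: 13.28
eef_pos: [0.6166, -0.2264, 0.1849]
tool_rot: [[0.235, 0.972, -0.0], [0.972, -0.235, 0.0], [-0.0, -0.0, -1.0]]
ft_force: [-0.4, -0.1, 0.3]
finger_gap: 0.0661
gripper_force: 0.0
```

Call:
step_arm:
  increments:
    - {"x": -165,"y": 275,"z": 10,"turn": 0,"hand": 85}
    - {"x": -165,"y": 275,"z": 10,"turn": 0,"hand": 85}
    - {"x": -165,"y": 275,"z": 10,"turn": 0,"hand": 85}
    - {"x": -165,"y": 275,"z": 10,"turn": 0,"hand": 85}
    - {"x": -165,"y": 275,"z": 10,"turn": 0,"hand": 85}
    - {"x": -165,"y": 275,"z": 10,"turn": 0,"hand": 85}
    - {"x": -165,"y": 275,"z": 10,"turn": 0,"hand": 85}
    - {"x": -165,"y": 275,"z": 10,"turn": 0,"hand": 85}

```text
clock: 13.95
eef_pos: [0.4489, 0.0509, 0.1933]
tool_rot: [[0.234, 0.972, -0.001], [0.972, -0.234, 0.001], [0.001, -0.002, -1.0]]
ft_force: [-0.6, 0.4, -0.2]
finger_gap: 0.085
gripper_force: 0.0
```

Run:
```python
from h import *
wl("w10.png",[("tin_center",.014),("cone",.02),("watch_case_center",.006)])
c=ctrl.calibration("wrist"); im=np.array(ctrl.get_image("wrist"))
p,n,P=col(im,.028,(20,80,80),(35,255,255),c); print("tin lid",p,n,P.max(0)-P.min(0))
for t in("jar_center","lump_center"):
    for cam in("scene","side"):
        ctrl.get_image(cam)
        print(t,cam,[(np.round(b["rect"]),round(b["confidence"],2)) for b in ctrl.boxes_of(cam,t)[:2]])
print(ctrl.sense()["eef_pos"])
```

```text
13.95 tcp [448.9  50.9 193.3] yaw -13.55 gap 85.0 gf 0.0 F [-0.6  0.4 -0.2]
tin_center [136. 116. 214. 195.] 0.9 [0.333  0.1157]
tin_center [284. 197. 368. 280.] 0.7 [0.4435 0.0104]
tin_center [ 97.   0. 172.  56.] 0.65 [0.3222 0.2425]
cone [353. 132. 387. 161.] 0.88 [0.4964 0.0819]
watch_case_center [271.  28. 325.  88.] 0.62 [0.457  0.1663]
tin lid [0.44396232 0.01333668] 3305 [0.05678272 0.0573805 ]
jar_center scene [(array([344., 164., 362., 194.]), 0.91)]
jar_center side [(array([272., 187., 290., 215.]), 0.8)]
lump_center scene []
lump_center side [(array([307., 178., 321., 195.]), 0.54)]
[0.4518383  0.04815076 0.1933208 ]
```

Call:
step_arm:
  increments:
    - {"x": -7,"y": -36,"z": -63,"turn": 0,"hand": 85}
    - {"x": -7,"y": -36,"z": -63,"turn": 0,"hand": 85}
    - {"x": -7,"y": -36,"z": -63,"turn": 0,"hand": 85}
    - {"x": -7,"y": -36,"z": -63,"turn": 0,"hand": 85}
    - {"x": -7,"y": -36,"z": -63,"turn": 0,"hand": 85}

```text
clock: 15.02
eef_pos: [0.4452, 0.0128, 0.1311]
tool_rot: [[0.236, 0.972, 0.001], [0.972, -0.236, 0.0], [0.001, 0.001, -1.0]]
ft_force: [-0.2, 0.6, -0.1]
finger_gap: 0.0852
gripper_force: 0.0
```

Run:
```python
from h import *
wl()
c=ctrl.calibration("wrist"); im=np.array(ctrl.get_image("wrist"))
p,n,P=col(im,.028,(20,80,80),(35,255,255),c); s=ctrl.sense(); print("tin lid",p,n,P.max(0)-P.min(0),s["eef_pos"])
print(np.round(1000*(p-s["eef_pos"][:2])@s["tool_rot"][:2,:2],1))
```

```text
15.02 tcp [445.2  12.8 131.1] yaw -13.64 gap 85.2 gf 0.0 F [-0.2  0.6 -0.1]
tin lid [0.44410848 0.01366877] 6533 [0.05835588 0.05800964] [0.44617274 0.01294315 0.1319979 ]
[ 0.2 -2.2]
```

Call:
step_arm:
  increments:
    - {"x": -2,"y": 1,"z": -30,"turn": 0,"hand": 85}
    - {"x": -2,"y": 1,"z": -55,"turn": 0,"hand": 85}
    - {"x": -2,"y": 1,"z": -61,"turn": 0,"hand": 85}
    - {"x": -2,"y": 1,"z": -61,"turn": 0,"hand": 85}
    - {"x": -2,"y": 1,"z": -61,"turn": 0,"hand": 85}

```text
clock: 15.53
eef_pos: [0.4433, 0.0139, 0.0703]
tool_rot: [[0.235, 0.972, 0.001], [0.972, -0.235, -0.0], [0.0, 0.001, -1.0]]
ft_force: [0.4, -1.0, 0.6]
finger_gap: 0.085
gripper_force: 0.0
```

Call:
step_arm:
  increments:
    - {"x": 0,"y": 0,"z": 0,"turn": 0,"hand": 55}
    - {"x": 0,"y": 0,"z": 0,"turn": 0,"hand": 55}
    - {"x": 0,"y": 0,"z": 0,"turn": 0,"hand": 55}
    - {"x": 0,"y": 0,"z": 0,"turn": 0,"hand": 55}
    - {"x": 0,"y": 0,"z": 0,"turn": 0,"hand": 55}

```text
clock: 15.95
eef_pos: [0.4443, 0.0136, 0.0716]
tool_rot: [[0.235, 0.972, 0.004], [0.972, -0.235, -0.0], [0.001, 0.004, -1.0]]
ft_force: [-1.1, 0.5, 6.4]
finger_gap: 0.0673
gripper_force: 66.4
```

Run:
```python
from h import *
wl()
c=ctrl.calibration("wrist"); im=np.array(ctrl.get_image("wrist"))
p,n,P=col(im,.028,(20,80,80),(35,255,255),c); s=ctrl.sense(); print("tin lid",p,n,P.max(0)-P.min(0),s["eef_pos"])
print(np.round(1000*(p-s["eef_pos"][:2])@s["tool_rot"][:2,:2],1))
```

```text
15.95 tcp [444.3  13.6  71.6] yaw -13.6 gap 67.3 gf 66.39529824256897 F [-1.1  0.5  6.4]
tin lid [0.44379811 0.01420392] 11669 [0.05853462 0.05980035] [0.44429544 0.01360834 0.07154706]
[ 0.5 -0.6]
```

Call:
step_arm:
  increments:
    - {"x": 0,"y": 0,"z": 40,"turn": 0,"hand": 55}
    - {"x": 0,"y": 0,"z": 90,"turn": 0,"hand": 55}
    - {"x": 195,"y": -151,"z": 100,"turn": 0,"hand": 55}
    - {"x": 195,"y": -151,"z": 100,"turn": 0,"hand": 55}
    - {"x": 195,"y": -151,"z": 100,"turn": 0,"hand": 55}
    - {"x": 195,"y": -151,"z": 100,"turn": 0,"hand": 55}
    - {"x": 195,"y": -151,"z": 100,"turn": 0,"hand": 55}
    - {"x": 195,"y": -151,"z": 100,"turn": 0,"hand": 55}

```text
clock: 16.72
eef_pos: [0.6396, -0.1391, 0.1712]
tool_rot: [[0.236, 0.972, 0.003], [0.972, -0.236, -0.001], [-0.0, 0.003, -1.0]]
ft_force: [-0.3, 0.6, -0.5]
finger_gap: 0.0673
gripper_force: 68.4
```

Call:
step_arm:
  increments:
    - {"x": 0,"y": 0,"z": 0,"turn": 0,"hand": 55}
    - {"x": 0,"y": 0,"z": 0,"turn": 0,"hand": 55}
    - {"x": 0,"y": 0,"z": -40,"turn": 0,"hand": 55}
    - {"x": 0,"y": 0,"z": -40,"turn": 0,"hand": 55}
    - {"x": 0,"y": 0,"z": -40,"turn": 0,"hand": 55}

```text
clock: 17.13
eef_pos: [0.6342, -0.1358, 0.1274]
tool_rot: [[0.235, 0.972, -0.007], [0.972, -0.235, 0.002], [0.001, -0.007, -1.0]]
ft_force: [-0.5, 0.4, -0.6]
finger_gap: 0.0671
gripper_force: 68.3
```

Run:
```python
from h import *
wl("w11.png")
```

```text
17.13 tcp [ 634.2 -135.8  127.4] yaw -13.58 gap 67.1 gf 68.31685066223145 F [-0.5  0.4 -0.6]
```

View pics/w11.png

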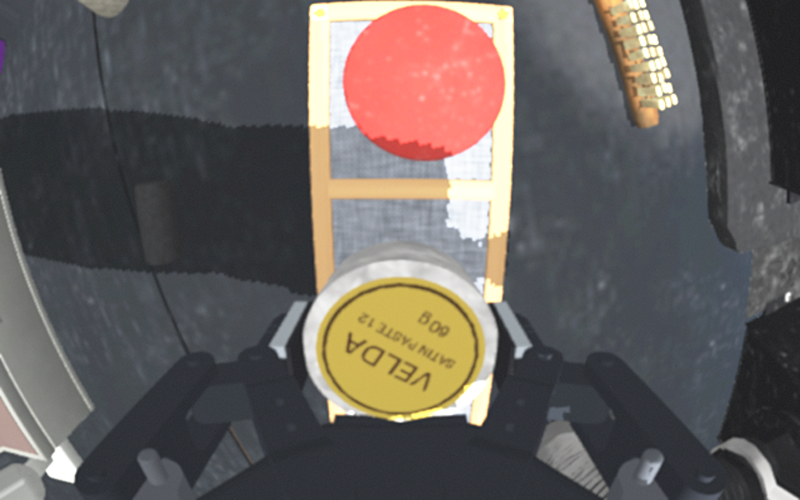

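The tin is held at (400,345). The jar's lid is at (424,82) in the left well and the rib crosses at row 189. I'll check both positions numerically.

Run:
```python
from h import *
wl()
c=ctrl.calibration("wrist"); im=np.array(ctrl.get_image("wrist"));s=ctrl.sense(); p0=s["eef_pos"][:2]
p,n,P=col(im,.068,(0,120,80),(8,255,255),c); print("jar lid",p,n,P.max(0)-P.min(0))
A,B=[at("wrist",a*.8,b*.8,.009,c) for a,b in((313,189),(511,189))]
d=(B-A)/np.linalg.norm(B-A); nn=np.array([d[1],-d[0]]); m=(A+B)/2
print(np.linalg.norm(B-A),np.degrees(np.arctan2(d[1],d[0])),"mid well",m+.045*nn,"left well",m-.045*nn,"tcp",p0)
z=s["eef_pos"][2]-.0716+.028
p,n,P=col(im,z,(20,80,80),(35,255,255),c,(230,210,400,335)); print("tin",p,n)
```

```text
17.18 tcp [ 635.8 -136.2  129.2] yaw -13.57 gap 67.0 gf 68.31652879714966 F [ 0.4 -0.5 -1.1]
jar lid [ 0.66152186 -0.05029478] 11541 [0.05334698 0.05357307]
0.10089662176305793 -13.434906297497085 mid well [ 0.64270967 -0.13794417] left well [ 0.66362031 -0.05040707] tcp [ 0.63781466 -0.13697142]
tin [ 0.63651707 -0.13554273] 11686
```

Call:
step_arm:
  increments:
    - {"x": 0,"y": 0,"z": -30,"turn": 0,"hand": 55}
    - {"x": 0,"y": 0,"z": -48,"turn": 0,"hand": 55}
    - {"x": 0,"y": 0,"z": -51,"turn": 0,"hand": 55}
    - {"x": 0,"y": 0,"z": -52,"turn": 0,"hand": 55}
    - {"x": 0,"y": 0,"z": -52,"turn": 0,"hand": 55}

```text
clock: 17.7
eef_pos: [0.6383, -0.1374, 0.0789]
tool_rot: [[0.235, 0.972, 0.002], [0.972, -0.235, -0.001], [-0.0, 0.002, -1.0]]
ft_force: [0.3, 0.8, -0.7]
finger_gap: 0.0676
gripper_force: 68.2
```

Call:
step_arm:
  increments:
    - {"x": 0,"y": 0,"z": -1.5,"turn": 0,"hand": 55}
    - {"x": 0,"y": 0,"z": -1.5,"turn": 0,"hand": 55}
    - {"x": 0,"y": 0,"z": -1.5,"turn": 0,"hand": 85}
    - {"x": 0,"y": 0,"z": -1.5,"turn": 0,"hand": 85}
    - {"x": 0,"y": 0,"z": -1.5,"turn": 0,"hand": 85}
    - {"x": 0,"y": 0,"z": 30,"turn": 0,"hand": 85}
    - {"x": 0,"y": 0,"z": 70,"turn": 0,"hand": 85}
    - {"x": 0,"y": 0,"z": 110,"turn": 0,"hand": 85}

```text
clock: 18.37
eef_pos: [0.6361, -0.1369, 0.1868]
tool_rot: [[0.235, 0.972, -0.004], [0.972, -0.235, 0.001], [0.0, -0.004, -1.0]]
ft_force: [0.9, -0.2, 0.4]
finger_gap: 0.0849
gripper_force: 0.0
```

Run:
```python
from h import *
wl()
c=ctrl.calibration("wrist"); im=np.array(ctrl.get_image("wrist"))
p,n,P=col(im,.034,(20,80,80),(35,255,255),c,(230,150,400,335)); print("tin",p,n,P.max(0)-P.min(0))
p,n,P=col(im,.068,(0,120,80),(8,255,255),c); print("jar lid",p,n,P.max(0)-P.min(0),ctrl.sense()["eef_pos"])
```

```text
18.37 tcp [ 636.1 -136.9  186.8] yaw -13.61 gap 84.9 gf 0.0 F [ 0.9 -0.2  0.4]
tin [ 0.63791936 -0.13813898] 3987 [0.05820448 0.05783948]
jar lid [ 0.66195606 -0.05003597] 5329 [0.05287823 0.05365312] [ 0.64224943 -0.13883129  0.19576371]
```

Call:
step_arm:
  increments:
    - {"x": -150,"y": 280,"z": 10,"turn": 0,"hand": 85}
    - {"x": -150,"y": 280,"z": 10,"turn": 0,"hand": 85}
    - {"x": -150,"y": 280,"z": 10,"turn": 0,"hand": 85}
    - {"x": -150,"y": 280,"z": 10,"turn": 0,"hand": 85}
    - {"x": -150,"y": 280,"z": 10,"turn": 0,"hand": 85}
    - {"x": -150,"y": 280,"z": 10,"turn": 0,"hand": 85}
    - {"x": -150,"y": 280,"z": 10,"turn": 0,"hand": 85}
    - {"x": -150,"y": 280,"z": 10,"turn": 0,"hand": 85}

```text
clock: 19.13
eef_pos: [0.4848, 0.1451, 0.197]
tool_rot: [[0.233, 0.972, -0.002], [0.972, -0.233, 0.001], [0.0, -0.002, -1.0]]
ft_force: [0.3, -1.2, 0.8]
finger_gap: 0.0848
gripper_force: 0.0
```

Call:
step_arm:
  increments:
    - {"x": -31,"y": 65,"z": -10,"turn": 0,"hand": 85}
    - {"x": -31,"y": 65,"z": -10,"turn": 0,"hand": 85}
    - {"x": -31,"y": 65,"z": -10,"turn": 0,"hand": 85}
    - {"x": -31,"y": 65,"z": -10,"turn": 0,"hand": 60}
    - {"x": -31,"y": 65,"z": -10,"turn": 0,"hand": 60}
    - {"x": -31,"y": 65,"z": -10,"turn": 0,"hand": 60}

```text
clock: 19.63
eef_pos: [0.4571, 0.207, 0.1874]
tool_rot: [[0.236, 0.972, 0.0], [0.972, -0.236, -0.0], [-0.0, 0.001, -1.0]]
ft_force: [-0.2, 0.3, 0.4]
finger_gap: 0.0601
gripper_force: 0.0
```

Run:
```python
from h import *
wl("w12.png",[("watch_case_center",.006),("cone",.02)])
c=ctrl.calibration("wrist"); im=np.array(ctrl.get_image("wrist")); s=ctrl.sense()
for lo in(120,150,180):
    p,n,P=col(im,.008,(0,0,lo),(179,60,255),c,(240,150,390,285)); print(p,n,P.min(0),P.max(0))
print(proj("wrist",[.457,.17,.006],c),s["eef_pos"])
```

```text
19.63 tcp [457.1 207.  187.4] yaw -13.68 gap 60.1 gf 0.0 F [-0.2  0.3  0.4]
watch_case_center [121.  46. 161.  92.] 0.81 [0.3285 0.358 ]
watch_case_center [310. 207. 356. 256.] 0.65 [0.459  0.1706]
cone [376. 295. 393. 316.] 0.66 [0.4912 0.0891]
[0.45725554 0.16521594] 2682 [0.42054939 0.11030272] [0.48231686 0.24053884]
[0.4620447  0.17237169] 1704 [0.43324641 0.11030272] [0.48213227 0.24053884]
[0.461692  0.1723301] 1560 [0.43386411 0.11030272] [0.48176241 0.24053884]
[330.36406799 232.68553204] [0.45712667 0.20687361 0.18747901]
```

Run:
```python
from h import *
c=ctrl.calibration("wrist"); im=np.array(ctrl.get_image("wrist"))
r=im[195:270,298:368]; g=cv2.resize(cv2.cvtColor(r,cv2.COLOR_RGB2GRAY),None,fx=8,fy=8,interpolation=cv2.INTER_CUBIC); cv2.imwrite("pics/w13.png",g)
# hole of the ring: dark component enclosed by ring
m=(im[:,:,1]>140).astype(np.uint8); sub=m[195:270,298:368]
cn,hi=cv2.findContours(sub,cv2.RETR_CCOMP,cv2.CHAIN_APPROX_NONE)
for k,h in zip(cn,hi[0]):
    if cv2.contourArea(k)>60:
        (u,v),rr=cv2.minEnclosingCircle(k); P=np.array([at("wrist",a+298,b+195,.009,c) for a,b in k[:,0]])
        print("hole" if h[3]>=0 else "outer",u+298,v+195,rr,cv2.contourArea(k),(P.max(0)+P.min(0))/2,P.max(0)-P.min(0))
```

```text
outer 344.19277572631836 234.33669662475586 39.43683624267578 2076.0 [0.45796698 0.1650365 ] [0.04806945 0.07370721]
hole 331.5 234.0 16.77060890197754 721.0 [0.45775034 0.16949959] [0.0292982  0.02771238]
```

View pics/w13.png

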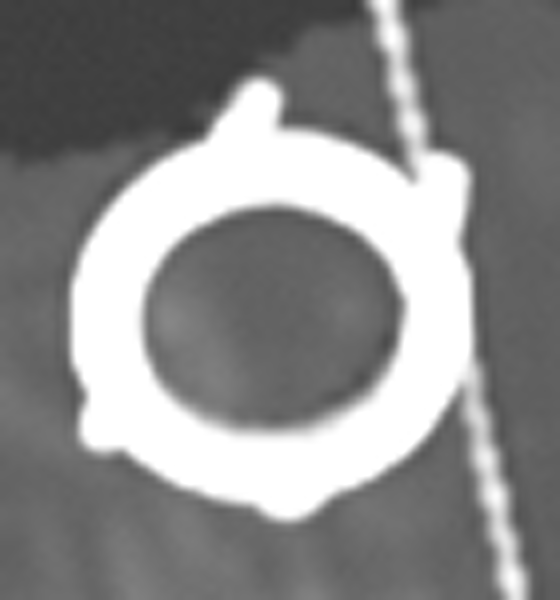

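The ring's centre is at crop (271,316), which is image pixel (332,234.5). The lugs do not stand out beyond the band along the closing direction, so I can grasp it as planned.

Call:
step_arm:
  increments:
    - {"x": 1,"y": -37,"z": -40,"turn": 0,"hand": 60}
    - {"x": 1,"y": -37,"z": -80,"turn": 0,"hand": 60}
    - {"x": 1,"y": -37,"z": -104,"turn": 0,"hand": 60}
    - {"x": 1,"y": -37,"z": -110,"turn": 0,"hand": 60}
    - {"x": 1,"y": -37,"z": -114,"turn": 0,"hand": 60}
    - {"x": 1,"y": -37,"z": -114,"turn": 0,"hand": 60}

```text
clock: 20.38
eef_pos: [0.4579, 0.1707, 0.0736]
tool_rot: [[0.236, 0.972, -0.0], [0.972, -0.236, 0.0], [-0.0, -0.0, -1.0]]
ft_force: [0.6, -0.7, 0.7]
finger_gap: 0.0598
gripper_force: 0.0
```

Call:
step_arm:
  increments:
    - {"x": 0,"y": 0,"z": 0,"turn": 0,"hand": 30}
    - {"x": 0,"y": 0,"z": 0,"turn": 0,"hand": 30}
    - {"x": 0,"y": 0,"z": 0,"turn": 0,"hand": 30}
    - {"x": 0,"y": 0,"z": 0,"turn": 0,"hand": 30}
    - {"x": 0,"y": 0,"z": 0,"turn": 0,"hand": 30}

```text
clock: 20.8
eef_pos: [0.4595, 0.1714, 0.0761]
tool_rot: [[0.235, 0.972, 0.005], [0.972, -0.235, 0.001], [0.002, 0.004, -1.0]]
ft_force: [-1.4, -0.6, 5.4]
finger_gap: 0.0363
gripper_force: 59.3
```

Run:
```python
from h import *
wl()
c=ctrl.calibration("wrist"); im=np.array(ctrl.get_image("wrist")); s=ctrl.sense()
e=s["eef_pos"]; u,v=proj("wrist",[e[0],e[1],.009],c); print(u,v)
x0,y0,x1,y1=int(u-75),int(v-70),int(u+75),int(v+60)
cv2.imwrite("pics/w14.png",cv2.resize(im[y0:y1,x0:x1,::-1],None,fx=4,fy=4,interpolation=cv2.INTER_CUBIC))
g=cv2.cvtColor(im,cv2.COLOR_RGB2GRAY)[y0:y1,x0:x1]
for th in(110,140):
  cn,hi=cv2.findContours((g>th).astype(np.uint8),cv2.RETR_CCOMP,cv2.CHAIN_APPROX_NONE)
  for k,h in zip(cn,hi[0]):
    if cv2.contourArea(k)>150:
        for z in(.003,.011):
            P=(np.array([at("wrist",a+x0,b+y0,z,c) for a,b in k[:,0]])-e[:2])@s["tool_rot"][:2,:2]*1e3
            print(th,z,"hole" if h[3]>=0 else "outer",cv2.contourArea(k),P.min(0).round(1),P.max(0).round(1))
```

```text
20.8 tcp [459.5 171.4  76.1] yaw -13.57 gap 36.3 gf 59.313048997116766 F [-1.4 -0.6  5.4]
320.8009626174732 256.529503612327
110 0.003 outer 508.5 [-17.9 -34.8] [  8.5 -21.2]
110 0.011 outer 508.5 [-13.  -32.9] [ 12.  -20.1]
110 0.003 outer 176.5 [16.4 24.8] [25.4 36.9]
110 0.011 outer 176.5 [19.4 23.4] [27.9 34.8]
110 0.003 outer 7652.0 [-42.3 -25.9] [34.5 33.6]
110 0.011 outer 7652.0 [-36.  -24.5] [36.6 31.7]
110 0.003 hole 2111.5 [-18.1 -15.6] [ 9.7 14.8]
110 0.011 hole 2111.5 [-13.2 -14.7] [13.1 14. ]
140 0.003 outer 454.0 [-17.9 -34.3] [  8.5 -21.2]
140 0.011 outer 454.0 [-13.  -32.4] [ 12.  -20.1]
140 0.003 outer 5719.0 [-30.2 -20.5] [34.5 33.5]
140 0.011 outer 5719.0 [-24.5 -19.4] [36.6 31.6]
140 0.003 hole 2189.5 [-18.8 -16. ] [ 9.7 15.3]
140 0.011 hole 2189.5 [-13.8 -15.2] [13.1 14.4]
```

Call:
step_arm:
  increments:
    - {"x": 0,"y": 0,"z": 30,"turn": 0,"hand": 30}
    - {"x": 0,"y": 0,"z": 65,"turn": 0,"hand": 30}
    - {"x": 0,"y": 0,"z": 100,"turn": 0,"hand": 30}
    - {"x": 90,"y": -155,"z": 100,"turn": 0,"hand": 30}
    - {"x": 90,"y": -155,"z": 100,"turn": 0,"hand": 30}
    - {"x": 90,"y": -155,"z": 100,"turn": 0,"hand": 30}
    - {"x": 90,"y": -155,"z": 100,"turn": 0,"hand": 30}
    - {"x": 90,"y": -155,"z": 100,"turn": 0,"hand": 30}

```text
clock: 21.57
eef_pos: [0.5521, 0.0116, 0.1764]
tool_rot: [[0.239, 0.971, 0.008], [0.971, -0.239, -0.003], [-0.001, 0.009, -1.0]]
ft_force: [0.8, -0.7, -0.4]
finger_gap: 0.0364
gripper_force: 60.0
```

Call:
step_arm:
  increments:
    - {"x": 90,"y": -154,"z": 0,"turn": 0,"hand": 30}
    - {"x": 90,"y": -154,"z": 0,"turn": 0,"hand": 30}
    - {"x": 90,"y": -154,"z": 0,"turn": 0,"hand": 30}
    - {"x": 90,"y": -154,"z": 0,"turn": 0,"hand": 30}
    - {"x": 90,"y": -154,"z": 0,"turn": 0,"hand": 30}
    - {"x": 90,"y": -154,"z": 0,"turn": 0,"hand": 30}
    - {"x": 90,"y": -154,"z": 0,"turn": 0,"hand": 30}
    - {"x": 90,"y": -154,"z": 0,"turn": 0,"hand": 30}

```text
clock: 22.23
eef_pos: [0.6368, -0.1369, 0.1738]
tool_rot: [[0.234, 0.972, -0.001], [0.972, -0.234, 0.001], [0.001, -0.001, -1.0]]
ft_force: [0.8, 0.4, -0.9]
finger_gap: 0.0365
gripper_force: 60.1
```

Run:
```python
from h import *
wl()
c=ctrl.calibration("wrist"); im=np.array(ctrl.get_image("wrist")); s=ctrl.sense(); e=s["eef_pos"]
p,n,P=col(im,.034,(20,80,80),(35,255,255),c,(200,100,450,335)); print("tin visible",n,P.min(0),P.max(0))
print(e)
```

```text
22.23 tcp [ 636.8 -136.9  173.8] yaw -13.55 gap 36.5 gf 60.063292782324424 F [ 0.8  0.4 -0.9]
tin visible 3346 [ 0.60853873 -0.15895033] [ 0.66687231 -0.11015342]
[ 0.63662119 -0.13652089  0.17364211]
```

Call:
step_arm:
  increments:
    - {"x": 1.5,"y": -1.5,"z": -30,"turn": 0,"hand": 30}
    - {"x": 1.5,"y": -1.5,"z": -52,"turn": 0,"hand": 30}
    - {"x": 1.5,"y": -1.5,"z": -60,"turn": 0,"hand": 30}
    - {"x": 1.5,"y": -1.5,"z": -62,"turn": 0,"hand": 30}
    - {"x": 1.5,"y": -1.5,"z": -63,"turn": 0,"hand": 30}
    - {"x": 1.5,"y": -1.5,"z": -63,"turn": 0,"hand": 30}

```text
clock: 22.83
eef_pos: [0.6391, -0.1392, 0.1109]
tool_rot: [[0.234, 0.972, 0.001], [0.972, -0.234, -0.0], [-0.0, 0.001, -1.0]]
ft_force: [-0.3, -0.1, -1.9]
finger_gap: 0.0364
gripper_force: 68.2
```

Call:
step_arm:
  increments:
    - {"x": 0,"y": 0.5,"z": -1,"turn": 0,"hand": 30}
    - {"x": 0,"y": 0.5,"z": -1,"turn": 0,"hand": 30}

```text
clock: 23.0
eef_pos: [0.6396, -0.1393, 0.1104]
tool_rot: [[0.235, 0.972, 0.002], [0.972, -0.235, -0.001], [-0.0, 0.002, -1.0]]
ft_force: [0.3, 0.6, 1.1]
finger_gap: 0.0365
gripper_force: 68.6
```

Call:
step_arm:
  increments:
    - {"x": 0,"y": 0.5,"z": -1,"turn": 0,"hand": 55}
    - {"x": 0,"y": 0.5,"z": -1,"turn": 0,"hand": 55}
    - {"x": 0,"y": 0.5,"z": -1,"turn": 0,"hand": 55}
    - {"x": 0,"y": 0.5,"z": -1,"turn": 0,"hand": 55}
    - {"x": 0,"y": 0.5,"z": 20,"turn": 0,"hand": 55}
    - {"x": 0,"y": 0.5,"z": 50,"turn": 0,"hand": 55}
    - {"x": 0,"y": 0.5,"z": 90,"turn": 0,"hand": 85}
    - {"x": 0,"y": 0.5,"z": 90,"turn": 0,"hand": 85}

```text
clock: 23.67
eef_pos: [0.6434, -0.1402, 0.208]
tool_rot: [[0.235, 0.972, 0.013], [0.972, -0.235, -0.004], [-0.001, 0.014, -1.0]]
ft_force: [2.1, -0.2, 1.3]
finger_gap: 0.0774
gripper_force: 0.0
```

Run:
```python
from h import *
wl(None,[("watch_case_center",.04),("tin_center",.02),("jar_center",.036)])
c=ctrl.calibration("wrist"); im=np.array(ctrl.get_image("wrist")); s=ctrl.sense(); e=s["eef_pos"]
cv2.imwrite("pics/w15.png",im[:,:,::-1])
hsv=cv2.cvtColor(im,cv2.COLOR_RGB2HSV); m=cv2.inRange(hsv,(20,80,80),(35,255,255))
k=cv2.findContours(m,cv2.RETR_EXTERNAL,cv2.CHAIN_APPROX_NONE)[0]; k=max(k,key=cv2.contourArea)
P=np.array([at("wrist",a,b,.034,c) for a,b in k[:,0]]); print("tin",(P.min(0)+P.max(0))/2,P.max(0)-P.min(0))
# ring = non-yellow inside tin outline
f=np.zeros_like(m); cv2.drawContours(f,[cv2.convexHull(k)],-1,255,-1); r=cv2.morphologyEx(f&~m,cv2.MORPH_OPEN,np.ones((3,3),np.uint8))
k2=max(cv2.findContours(r,cv2.RETR_EXTERNAL,cv2.CHAIN_APPROX_NONE)[0],key=cv2.contourArea)
P=np.array([at("wrist",a,b,.042,c) for a,b in k2[:,0]]); print("ring",(P.min(0)+P.max(0))/2,P.max(0)-P.min(0)); print(e)
```

```text
23.67 tcp [ 643.4 -140.2  208. ] yaw -13.61 gap 77.4 gf 0.0 F [ 2.1 -0.2  1.3]
watch_case_center [288. 173. 339. 230.] 0.9 [ 0.639  -0.1425]
tin_center [270. 148. 355. 236.] 0.9 [ 0.6387 -0.1399]
tin_center [ 3. 25. 42. 83.] 0.59 [0.3457 0.1087]
jar_center [275.  39. 356. 117.] 0.85 [ 0.6641 -0.0477]
tin [ 0.63771897 -0.13716351] [0.0583189  0.05403238]
ring [ 0.63911559 -0.1383382 ] [0.04623489 0.044845  ]
[ 0.63797327 -0.13853639  0.19789619]
```

Call:
step_arm:
  increments:
    - {"x": -75,"y": 290,"z": 20,"turn": 55,"hand": 85}
    - {"x": -75,"y": 290,"z": 20,"turn": 55,"hand": 85}
    - {"x": -75,"y": 290,"z": 20,"turn": 55,"hand": 85}
    - {"x": -75,"y": 290,"z": 20,"turn": 55,"hand": 85}
    - {"x": -75,"y": 290,"z": 20,"turn": 55,"hand": 85}
    - {"x": -75,"y": 290,"z": 20,"turn": 55,"hand": 85}
    - {"x": -75,"y": 290,"z": 20,"turn": 55,"hand": 85}
    - {"x": -75,"y": 290,"z": 20,"turn": 55,"hand": 85}

```text
clock: 24.58
eef_pos: [0.5609, 0.156, 0.2179]
tool_rot: [[-0.669, 0.743, -0.004], [0.743, 0.669, 0.002], [0.004, -0.002, -1.0]]
ft_force: [0.1, -0.9, -0.0]
finger_gap: 0.085
gripper_force: 0.0
```

Call:
step_arm:
  increments:
    - {"x": -45,"y": 145,"z": -10,"turn": 23.3,"hand": 85}
    - {"x": -45,"y": 145,"z": -10,"turn": 23.3,"hand": 85}
    - {"x": -45,"y": 145,"z": -10,"turn": 23.3,"hand": 85}
    - {"x": -45,"y": 145,"z": -10,"turn": 23.3,"hand": 85}
    - {"x": -45,"y": 145,"z": -10,"turn": 23.3,"hand": 85}
    - {"x": -45,"y": 145,"z": -10,"turn": 23.3,"hand": 85}
    - {"x": -45,"y": 145,"z": -10,"turn": 23.3,"hand": 85}

```text
clock: 25.17
eef_pos: [0.5183, 0.2957, 0.208]
tool_rot: [[-0.904, 0.428, -0.002], [0.428, 0.904, -0.002], [0.001, -0.002, -1.0]]
ft_force: [0.5, 0.4, -0.3]
finger_gap: 0.0851
gripper_force: 0.0
```

```bash
cat >> h.py <<'E'
def bar(z,roi,th=150):
    c=ctrl.calibration("wrist"); im=np.array(ctrl.get_image("wrist")); s=ctrl.sense()
    p,n,P=col(im,z,(0,0,th),(179,60,255),c,roi)
    r=cv2.minAreaRect((P*1e4).astype(np.float32)); print(th,p,n,np.array(r[0])/1e4,np.array(r[1])/10,r[2])
    return im
E
python3 - <<'E'
from h import *
wl("w16.png",[("bar_center",.02)])
s=ctrl.sense()
u,v=proj("wrist",[.465,.322,.027]); print(u,v)
roi=[max(0,int(u-90)),max(0,int(v-75)),int(u+90),min(285,int(v+75))]
for th in(130,160,190): bar(.027,roi,th)
E
```

```text
25.17 tcp [518.3 295.7 208. ] yaw 64.68 gap 85.1 gf 0.0 F [ 0.5  0.4 -0.3]
bar_center [305.  60. 349. 176.] 0.66 [0.4624 0.3271]
322.3333018899703 122.8874161797799
130 [0.46201107 0.3274117 ] 4885 [0.46289478 0.32653911] [35.40829773 93.99432983] 65.21569061279297
160 [0.4618625 0.3274928] 4760 [0.46269546 0.32717048] [34.98025513 93.66046753] 66.02484130859375
190 [0.46209188 0.32742068] 4642 [0.4625916  0.32711782] [34.29320068 93.24320679] 66.14675903320312
```

Call:
step_arm:
  increments:
    - {"x": -55,"y": 30.5,"z": -20,"turn": 1,"hand": 70}
    - {"x": -55,"y": 30.5,"z": -40,"turn": 1,"hand": 70}
    - {"x": -55,"y": 30.5,"z": -75,"turn": 1,"hand": 70}
    - {"x": -55,"y": 30.5,"z": -110,"turn": 1,"hand": 70}
    - {"x": -55,"y": 30.5,"z": -127,"turn": 1,"hand": 70}
    - {"x": -55,"y": 30.5,"z": -127,"turn": 1,"hand": 70}
    - {"x": -55,"y": 30.5,"z": -127,"turn": 1,"hand": 70}

```text
clock: 26.0
eef_pos: [0.4636, 0.3258, 0.0817]
tool_rot: [[-0.911, 0.413, -0.002], [0.413, 0.911, -0.001], [0.001, -0.002, -1.0]]
ft_force: [-0.1, -0.0, 0.9]
finger_gap: 0.0704
gripper_force: 0.0
```

Call:
step_arm:
  increments:
    - {"x": 0,"y": 0,"z": 0,"turn": 0,"hand": 20}
    - {"x": 0,"y": 0,"z": 0,"turn": 0,"hand": 20}
    - {"x": 0,"y": 0,"z": 0,"turn": 0,"hand": 20}
    - {"x": 0,"y": 0,"z": 0,"turn": 0,"hand": 20}
    - {"x": 0,"y": 0,"z": 0,"turn": 0,"hand": 20}
    - {"x": 0,"y": 0,"z": 0,"turn": 0,"hand": 20}

```text
clock: 26.5
eef_pos: [0.4658, 0.3275, 0.0848]
tool_rot: [[-0.911, 0.412, 0.004], [0.412, 0.911, 0.002], [-0.003, 0.003, -1.0]]
ft_force: [-0.3, -1.0, 5.9]
finger_gap: 0.0324
gripper_force: 60.9
```

Run:
```python
from h import *
wl()
```

```text
26.5 tcp [465.8 327.5  84.8] yaw 65.68 gap 32.4 gf 60.878212451934814 F [-0.3 -1.   5.9]
```

Call:
step_arm:
  increments:
    - {"x": 0,"y": 0,"z": 40,"turn": 0,"hand": 20}
    - {"x": 0,"y": 0,"z": 80,"turn": 0,"hand": 20}
    - {"x": 164,"y": -160,"z": 80,"turn": -40,"hand": 20}
    - {"x": 164,"y": -160,"z": 80,"turn": -40,"hand": 20}
    - {"x": 164,"y": -160,"z": 80,"turn": -40,"hand": 20}
    - {"x": 164,"y": -160,"z": 80,"turn": -40,"hand": 20}
    - {"x": 164,"y": -160,"z": 80,"turn": -40,"hand": 20}
    - {"x": 164,"y": -160,"z": 80,"turn": -40,"hand": 20}

```text
clock: 27.22
eef_pos: [0.6317, 0.1632, 0.1633]
tool_rot: [[-0.426, 0.905, 0.004], [0.905, 0.426, -0.001], [-0.003, 0.003, -1.0]]
ft_force: [0.0, 0.2, -1.2]
finger_gap: 0.0324
gripper_force: 60.5
```

Call:
step_arm:
  increments:
    - {"x": 0,"y": 0,"z": 0,"turn": -7.2,"hand": 20}
    - {"x": 0,"y": 0,"z": 0,"turn": -7.2,"hand": 20}
    - {"x": 0,"y": 0,"z": 0,"turn": -7.2,"hand": 20}
    - {"x": 0,"y": 0,"z": 0,"turn": -7.2,"hand": 20}
    - {"x": 0,"y": 0,"z": 0,"turn": -7.2,"hand": 20}
    - {"x": 0,"y": 0,"z": 0,"turn": -7.2,"hand": 20}

```text
clock: 27.72
eef_pos: [0.6273, 0.1675, 0.1625]
tool_rot: [[-0.319, 0.948, -0.0], [0.948, 0.319, -0.0], [0.0, -0.0, -1.0]]
ft_force: [-0.1, -1.0, -1.1]
finger_gap: 0.0324
gripper_force: 60.5
```

Run:
```python
from h import *
wl("w17.png",[("rest",.01)])
```

```text
27.72 tcp [627.3 167.5 162.5] yaw 18.63 gap 32.4 gf 60.45541763305664 F [-0.1 -1.  -1.1]
rest [276. 118. 370. 238.] 0.88 [0.6218 0.1873]
```

View pics/w17.png

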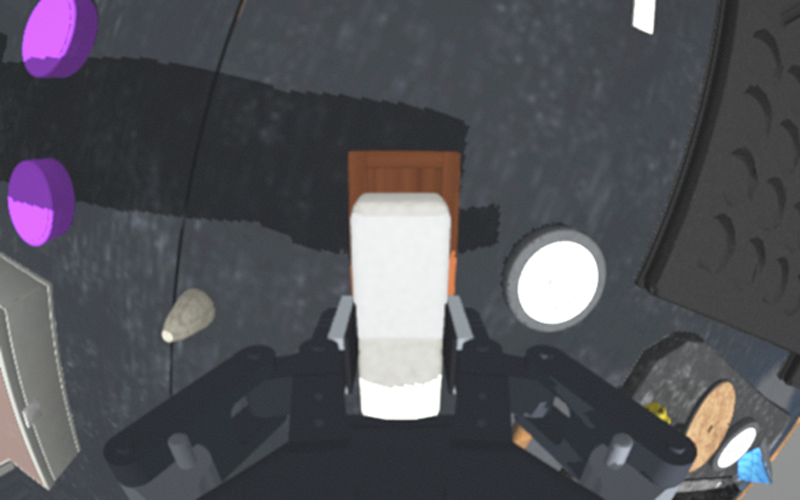

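The bar is held straight over the rest. The rest's front corners are at (349,153) and (460,153), and the bar's front end is at rows 195 to 213.

Run:
```python
from h import *
c=ctrl.calibration("wrist"); s=ctrl.sense(); p=s["eef_pos"][:2]; R=s["tool_rot"][:2,:2]
f=lambda u,v,z:np.round(1000*(at("wrist",u*.8,v*.8,z,c)-p)@R,1)
A,B=f(349,153,.010),f(460,153,.010); print("rest corners",A,B,"groove front",f(367,166,.01),f(442,166,.01))
print("bar end bottom",f(400,194,.078),"top",f(352,214,.105),f(448,214,.105),s["eef_pos"])
im=cv2.imread("pics/w17.png")[:,:,::-1]; h=cv2.cvtColor(im,cv2.COLOR_RGB2HSV)
m=cv2.inRange(h,(0,100,40),(15,255,255)); 
for r in(156,170,185): u=np.nonzero(m[r,300:500])[0]+300; print(r,u.min(),u.max())
cc=np.nonzero(m[120:200,400])[0]+120; print(cc.min()); print([np.nonzero(m[120:200,x])[0].min()+120 for x in(352,360,440,455)])
g=im[180:230,400].max(1); print(g)
```

```text
rest corners [ 61.8 -30. ] [61.9 33.8] groove front [ 54.1 -19.7] [54.1 23.4]
bar end bottom [48.  -0.7] top [ 45.4 -17. ] [45.3 15.5] [0.62749983 0.16732669 0.16247851]
156 348 460
170 348 460
185 349 459
151
[np.int64(151), np.int64(151), np.int64(151), np.int64(152)]
[115 115 114 114 115 116 116 115 117 120 120 126 138 154 167 173 176 178
 180 182 187 193 200 208 216 220 223 226 228 229 229 230 230 229 229 231
 235 239 241 241 241 241 241 242 242 243 243 243 243 244]
```

Call:
step_arm:
  increments:
    - {"x": 2.3,"y": 1.8,"z": 0,"turn": 0,"hand": 20}
    - {"x": 2.3,"y": 1.8,"z": -30,"turn": 0,"hand": 20}
    - {"x": 2.3,"y": 1.8,"z": -55,"turn": 0,"hand": 20}
    - {"x": 2.3,"y": 1.8,"z": -65,"turn": 0,"hand": 20}
    - {"x": 2.3,"y": 1.8,"z": -70,"turn": 0,"hand": 20}
    - {"x": 2.3,"y": 1.8,"z": -71,"turn": 0,"hand": 20}
    - {"x": 2.3,"y": 1.8,"z": -71,"turn": 0,"hand": 20}

```text
clock: 28.4
eef_pos: [0.6308, 0.1687, 0.092]
tool_rot: [[-0.317, 0.948, 0.001], [0.948, 0.317, 0.0], [-0.0, 0.001, -1.0]]
ft_force: [-0.1, 0.8, -1.5]
finger_gap: 0.0327
gripper_force: 60.5
```

Call:
step_arm:
  increments:
    - {"x": 0,"y": 0,"z": -1.5,"turn": 0,"hand": 20}
    - {"x": 0,"y": 0,"z": -1.5,"turn": 0,"hand": 20}
    - {"x": 0,"y": 0,"z": -1.5,"turn": 0,"hand": 20}

```text
clock: 28.65
eef_pos: [0.6314, 0.1687, 0.0909]
tool_rot: [[-0.317, 0.948, 0.002], [0.948, 0.317, 0.001], [-0.0, 0.002, -1.0]]
ft_force: [0.6, 0.6, 0.4]
finger_gap: 0.0326
gripper_force: 60.6
```

Call:
step_arm:
  increments:
    - {"x": -1,"y": 0,"z": -1.5,"turn": 0,"hand": 20}
    - {"x": -1,"y": 0,"z": -1.5,"turn": 0,"hand": 52}
    - {"x": -1,"y": 0,"z": -1.5,"turn": 0,"hand": 52}
    - {"x": -1,"y": 0,"z": -1.5,"turn": 0,"hand": 52}
    - {"x": -1,"y": 0,"z": 25,"turn": 0,"hand": 52}
    - {"x": -1,"y": 0,"z": 60,"turn": 0,"hand": 52}
    - {"x": -1,"y": 0,"z": 100,"turn": 0,"hand": 52}

```text
clock: 29.23
eef_pos: [0.6271, 0.1681, 0.1881]
tool_rot: [[-0.317, 0.948, -0.006], [0.948, 0.317, -0.001], [0.001, -0.006, -1.0]]
ft_force: [0.1, 0.2, 0.3]
finger_gap: 0.0519
gripper_force: 0.0
```

Call:
step_arm:
  increments:
    - {"x": -40,"y": -60,"z": 60,"turn": 0,"hand": 85}
    - {"x": -40,"y": -60,"z": 60,"turn": 0,"hand": 85}
    - {"x": -40,"y": -60,"z": 60,"turn": 0,"hand": 85}
    - {"x": -40,"y": -60,"z": 60,"turn": 0,"hand": 85}
    - {"x": -40,"y": -60,"z": 60,"turn": 0,"hand": 85}
    - {"x": -40,"y": -60,"z": 60,"turn": 0,"hand": 85}

```text
clock: 29.73
eef_pos: [0.5889, 0.109, 0.2481]
tool_rot: [[-0.317, 0.948, -0.002], [0.948, 0.317, 0.0], [0.001, -0.002, -1.0]]
ft_force: [-0.1, 0.3, -0.9]
finger_gap: 0.0845
gripper_force: 0.0
```

Run:
```python
from h import *
wl("w18.png",[("bar_center",.02),("rest",.01),("cone",.02),("wheel",.014)])
u,v=proj("wrist",[.629,.169,.033]); roi=[max(0,int(u-75)),max(0,int(v-75)),int(u+48),min(300,int(v+75))]; print(u,v,roi)
im=bar(.033,roi,150); bar(.033,roi,110)
c=ctrl.calibration("wrist")
p,n,P=col(im,.010,(0,100,40),(15,255,255),c)
r=cv2.minAreaRect((P*1e4).astype(np.float32)); print("rest",n,np.array(r[0])/1e4,np.array(r[1])/10,r[2])
for cam in("scene","side"):
    ctrl.get_image(cam)
    for t in("jar_center","lump_center","tin_center","watch_case_center","cone","wheel","key"):
        print(cam,t,[(np.round(b["rect"]).tolist(),round(b["confidence"],2)) for b in ctrl.boxes_of(cam,t)[:3]])
```

```text
29.73 tcp [588.9 109.  248.1] yaw 18.51 gap 84.5 gf 0.0 F [-0.1  0.3 -0.9]
bar_center [360.  84. 401. 186.] 0.72 [0.6289 0.1715]
rest [343.  74. 412. 198.] 0.8 [0.6279 0.1695]
cone [216. 168. 246. 193.] 0.91 [0.5014 0.081 ]
wheel [434. 123. 494. 188.] 0.79 [0.7239 0.1839]
382.29067099710653 138.89226344019943 [307, 63, 430, 213]
150 [0.62776658 0.17077213] 3875 [0.62856128 0.16981409] [38.2467865  95.05930786] 19.39765739440918
110 [0.62767216 0.17107933] 3856 [0.62847476 0.16968145] [38.22173157 95.08675537] 18.828083038330078
rest 3749 [0.62837188 0.16774797] [ 66.19802856 125.61604004] 18.00498390197754
scene jar_center [([343.0, 167.0, 362.0, 196.0], 0.79), ([352.0, 196.0, 380.0, 216.0], 0.45)]
scene lump_center [([374.0, 216.0, 388.0, 234.0], 0.74)]
scene tin_center [([202.0, 174.0, 228.0, 190.0], 0.61), ([230.0, 194.0, 252.0, 217.0], 0.57), ([357.0, 196.0, 378.0, 214.0], 0.52)]
scene watch_case_center [([364.0, 196.0, 375.0, 205.0], 0.4), ([192.0, 162.0, 204.0, 173.0], 0.37)]
scene cone [([284.0, 177.0, 293.0, 192.0], 0.62), ([355.0, 194.0, 380.0, 214.0], 0.59), ([284.0, 151.0, 323.0, 170.0], 0.58)]
scene wheel [([312.0, 134.0, 333.0, 150.0], 0.65)]
scene key [([373.0, 213.0, 390.0, 232.0], 0.74), ([407.0, 244.0, 444.0, 278.0], 0.52)]
side jar_center [([274.0, 189.0, 293.0, 212.0], 0.86)]
side lump_center [([306.0, 180.0, 322.0, 192.0], 0.43)]
side tin_center [([362.0, 242.0, 392.0, 266.0], 0.71), ([353.0, 275.0, 385.0, 299.0], 0.7), ([288.0, 190.0, 310.0, 206.0], 0.51)]
side watch_case_center [([293.0, 189.0, 305.0, 194.0], 0.61), ([347.0, 319.0, 368.0, 334.0], 0.48), ([272.0, 189.0, 290.0, 213.0], 0.46)]
side cone [([316.0, 168.0, 331.0, 179.0], 0.38)]
side wheel [([208.0, 237.0, 237.0, 256.0], 0.84), ([274.0, 186.0, 289.0, 212.0], 0.53)]
side key []
```

Call:
step_arm:
  increments:
    - {"x": 50,"y": -265,"z": 30,"turn": -32,"hand": 85}
    - {"x": 50,"y": -265,"z": 30,"turn": -32,"hand": 85}
    - {"x": 50,"y": -265,"z": 30,"turn": -32,"hand": 85}
    - {"x": 50,"y": -265,"z": 30,"turn": -32,"hand": 85}
    - {"x": 50,"y": -265,"z": 30,"turn": -32,"hand": 85}
    - {"x": 50,"y": -265,"z": 30,"turn": -32,"hand": 85}
    - {"x": 50,"y": -265,"z": 30,"turn": -32,"hand": 85}
    - {"x": 50,"y": -265,"z": 30,"turn": -32,"hand": 85}

```text
clock: 31.55
eef_pos: [0.6405, -0.1617, 0.2806]
tool_rot: [[0.239, 0.971, 0.003], [0.971, -0.239, -0.003], [-0.002, 0.003, -1.0]]
ft_force: [-0.2, -0.2, -0.4]
finger_gap: 0.085
gripper_force: 0.0
```

Call:
step_arm:
  increments:
    - {"x": 0,"y": 0,"z": 0,"turn": 0,"hand": 85}
    - {"x": 0,"y": 0,"z": 0,"turn": 0,"hand": 85}
    - {"x": 0,"y": 0,"z": 0,"turn": 0,"hand": 85}
    - {"x": 0,"y": 0,"z": 0,"turn": 0,"hand": 85}

```text
clock: 31.88
eef_pos: [0.639, -0.155, 0.2797]
tool_rot: [[0.232, 0.973, -0.001], [0.973, -0.232, 0.0], [0.0, -0.001, -1.0]]
ft_force: [0.1, 0.3, 0.6]
finger_gap: 0.0856
gripper_force: 0.0
```

Run:
```python
from h import *
wl("w19.png",[("lump_center",.025),("jar_center",.036),("tin_center",.02),("watch_case_center",.04),("board",.009),("key",.003)])
c=ctrl.calibration("wrist"); im=np.array(ctrl.get_image("wrist"))
p,n,P=col(im,.068,(0,120,80),(8,255,255),c); print("jar lid",(P.min(0)+P.max(0))/2)
p,n,P=col(im,.009,(10,60,120),(25,255,255),c); 
r=cv2.minAreaRect((P*1e4).astype(np.float32)); print("board wood",n,np.array(r[0])/1e4,np.array(r[1])/10,r[2])
```

```text
31.88 tcp [ 639.  -155.   279.7] yaw -13.4 gap 85.6 gf 0.0 F [0.1 0.3 0.6]
lump_center [289. 218. 341. 261.] 0.94 [ 0.6151 -0.2266]
jar_center [288.  39. 349. 100.] 0.77 [ 0.6625 -0.0468]
tin_center [284. 129. 350. 198.] 0.79 [ 0.6372 -0.1429]
tin_center [43. 21. 82. 71.] 0.62 [0.3392 0.111 ]
watch_case_center [298. 145. 338. 191.] 0.85 [ 0.6388 -0.1437]
board [271.  32. 363. 266.] 0.61 [ 0.6409 -0.1289]
board [287.  40. 349.  99.] 0.18 [ 0.6621 -0.0432]
key [330. 300. 357. 333.] 0.88 [ 0.6226 -0.3621]
jar lid [ 0.66213663 -0.0500638 ]
board wood 2264 [ 0.63775249 -0.13681704] [283.48811035 103.61396484] 76.15038299560547
```

All five things sit within about 2 to 3 mm of their targets, so I'm handing in.

Run:
```python
from h import *
print(ctrl.hand_in())
```

```text
the job is handed in; nothing more can be done
None
```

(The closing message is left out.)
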